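Hang and balance a ceramic mobile

ROBOT

A 6-joint arm with a two-finger parallel gripper is mounted at the origin on a cart in front of the work surface, level with it; the furniture and walls round the work are solid. World frame = base frame: x ahead of the robot, y to its left, z up, the work surface at z = 0. Lengths are in m, angles in rad, forces in N, time in s.
With the tool pointing down it reaches from about 0.4 to 0.825 m from the base axis. Payload 7 kg.
Tool frame: the origin (TCP) lies midway between the tips of the shut fingers; the grasp point (between the pads) lies 19 mm behind it; z points along the fingers, y is the direction in which the jaws open and shut (so a half turn about z gives the same grasp; the last joint's range is limited). The gripper opens to 88 mm and grips with 3 to 60 N. Pads are 19 mm wide; open, the fingers measure 130 mm over their backs; the gripper's body (78 mm by 193 mm) begins 47 mm behind the grasp point.
Start: joints at [1.537, 0.359, 0.012, 0, -1.224, -0.288], TCP at [0.213, 0.64, 0.227] pointing down, gripper open.
Joint ranges: [-3.07, 3.07], [-1.43, 2.12], [-1.02, 1.25], [-3.03, 1.67], [-3.05, -0], [-3.03, 3.03]. Speed limits (rad/s): [2.39, 2.39, 3.01, 3.14, 3.14, 3.14].

INTERFACE

Orientations are given as [roll, pitch, yaw] about the fixed x, y, z axes, in that order (R = Rz(yaw) Ry(pitch) Rx(roll)).
In Python, from station import get_state, grab_frame, camera_info, job_done gives the robot as it stands. The module is installed in compiled form; this text tells all that it offers.
- The arm moves only by the shell command python3 -m inch 'ROWS' [FORCE]. ROWS is JSON, a list that holds one entry, the list of rows, each a list of 7 numbers: the shift along the tool's x, y, z normalised to -1 to 1, where 1 is 50 cm, then the turn, a rotation vector about the tool's x, y, z normalised to -1 to 1, where 1 is 180 degrees, then the closure, from 0 (fully open) to 1 (shut). A call has 1 to 20 rows; each row shifts and turns the commanded pose from where the row before left it, along the tool's axes as they then stand; what a row does not reach is not made up. A row lasts 1/10 s, in which the tool goes at most 50 mm and 8.59 degrees, less where a joint would pass 70% of its speed; a pose out of reach is approached as far as the arm can. A call with a number of a shift or a turn outside -1 to 1 is refused whole. A call with a gripper value outside its range is refused whole. The fingers move at their own pace and stop on an object; FORCE is the grip in N (left out, the last holds). Time passes only in rows, so rows that do not move let the fingers close. It gives the time, the measured TCP pose, the force and the opening at its end, in the units of the state.
- get_state(): the state, without advancing time (a new reading comes with each control period).
- grab_frame(name): name is "side" or "top"; returns the picture (420x560x3 uint8, blue, green, red); there is no depth.
- camera_info(name): a dict with "vertical_fov" (degrees; the focal length in pixels is half the picture's height over the tangent of half this angle, whatever the lens; pixels are square), "cx", "cy" (the principal point, pixels), "R" (3x3) and "t" (3): a world point X has camera coordinates R X + t. Camera axes: x right, y down, z forward; pixel columns grow to the right and rows downward; lengths in m; the calibration is good to about 2 mm. A picture is of the moment at which its call begins. camera_info takes no time and is no camera call.
- job_done(): hands the job in, once; it reports no verdict.
The state is a dict: "t": time; "q": joint angles; "qd": joint speeds; "joint_efforts": joint torques, N m; "eef_pos": TCP position; "ee_rot": TCP orientation; "force": force on the tool from outside, world axes, zero at the start; "moment": the same for the moment, N m; "width": finger opening in m.
Only numpy, scipy, OpenCV 4.12 (cv2) and the standard library are available. Lean on these libraries where they do the work, as an engineer would, in place of code of your own. Each camera call takes 0.05 s, during which the arm holds its last target.

TASK

Finish this ceramic mobile on its balancing stand: one pendant already hangs on the outer left hook of the pivoting bar, so go on alternately, the big pendant on the right hook first, then the small one on the free left hook. Ease each one down until the bar carries it before you let go, so that the bar neither swings fast nor tips right over to its stops and the clay is not pressed hard against the hooks. Then slide the right hanger along the bar until the bar comes to rest level with all three pendants hanging free; leave the jar, the mug and the tools where they lie.

Things in the scene. Friction and masses are not known exactly. Their poses are not given: they have to be found in the camera images.
- bar (a joint): Tilt of the wooden bar (380 x 12 x 16 mm, pivot 215 mm above the table) in rad: 0 level, positive = right end (-y) down; stops at +-0.36. It turns about the stand's x. A weight below the pivot draws it towards level: it tilts about 0.07 rad per 0.1 N m of uneven load, settling in about 1.5 s. It starts near -0.2, leaning left under the pendant that hangs 165 mm left of the pivot.
- hanger (a joint): How far the right hanger has been slid inward along the bar, in m: 0 = outermost, 163 mm right of the pivot; range 0 to 0.09. A steel sleeve on the bar, 22 x 30 x 26 mm; friction holds it (about 4 N to slide it). It starts too far out; its level place, somewhere between 0.015 and 0.055, depends on the unknown weights; sliding it 10 mm changes the tilt by about 0.025 rad.
- left_hook (a point): In the inner, free left hook (80 mm left of the pivot): where the centre of a hole lies when a pendant hangs there. Axes of the bar: x from the robot towards the bar, y left along it, z up. The hook is a 6 mm wire pointing to -x, its axis 6 mm above this point; the bar's front is 29 mm behind the point, the tip 27 mm before it, turned up so that wire and tip span 3 to 15 mm above the point.
- right_hook (a point): The same point for the hook under the right hanger; moves with hanger and bar. Same axes and hook sizes. Both points lie 24 mm below the bar's axis.
- thumb_tab (a point): Centre of the ribbed steel thumb tab on top of the right hanger, 10 mm thick (x), 26 mm along the bar (y), its top 11 mm above this point, the sleeve's top 13 mm below it. It can be pinched across x from above. 26 mm above the bar's axis. Axes of the bar.
- big_mid (a point): Centre of the big pendant: a flat ceramic plate 18 mm thick (x), 66 mm wide (y), 125 mm tall (z), about 340 g (hand-made: true weight up to 10 % off), with an 18 mm hole near its top. It stands upright with its foot 14 mm deep in the 21 mm slot of a wooden drying block (57 x 96 x 22 mm, like the other one).
- big_hole (a point): Centre of the big pendant's hole, 44.5 mm above its centre and 18 mm below its top edge; x along the hole, y across the plate's width.
- small_mid (a point): Centre of the small pendant: the same kind of plate, 18 x 48 x 96 mm (x, y, z), about 190 g (up to 15 % off), standing in another such block.
- small_hole (a point): Centre of the small pendant's hole (18 mm), 30 mm above its centre and 18 mm below its top edge; x along the hole, y across the plate's width.
- big_pendant: The big pendant, origin at the centre of its underside, z up.
- small_pendant: The small pendant, origin at the centre of its underside, z up.
- stand: The balancing stand: wooden base 150 x 200 x 21 mm, post 45 mm behind the bar, 227 mm tall. Origin on the table below the bar's pivot; its yaw is the yaw of the whole mobile; hooks on its -x side. Only the post and the thumb tab rise above the bar.
- jar: Grey glaze jar, 67 mm wide, 83 mm tall; bystander.
- mug_0: Pale bisque mug, 90 mm tall; bystander.
- marker_pen: Marker pen lying on the table; bystander.
- rib: Flat wooden potter's rib; bystander.
- loop_tool: Ribbon tool with wooden handle lying on the table; bystander.
There are look-alikes about, which are no part of the job. What is shaped like the big_pendant but blue is not meant.

How it is judged:
By the outcome, as a careful person would: the job done as asked, in the order asked, and still so for the second after the job is handed in, with the robot touching nothing.
It also fails if it takes over 72 s, if anything falls off the work surface, if the arm or the gripper's body presses on something with over 40 N, if the wrist force passes 120 N, or if a joint passes its speed limit or range.

## Working session

There is one attempt and no reset: what is moved stays moved. The work goes in short steps, Python scripts to look and compute and a shell command to move; the robot and the scene stay as the last step left them, time stands still between calls to the robot, and variables do not carry over. Pictures are saved under pics/ and viewed, and the job is handed in when it is done.

```bash
mkdir -p pics; ls; python3 - <<'E'
from station import *
import cv2,numpy as np
s=get_state();print({k:np.round(v,3).tolist() for k,v in s.items()})
for n in("side","top"):
    cv2.imwrite(f"pics/{n}0.png",grab_frame(n));c=camera_info(n);print(n,c)
E
```

```text
pics
{'t': 0.0, 'q': [1.537, 0.359, 0.011, -0.0, -1.224, -0.288], 'qd': [0.001, 0.001, 0.002, 0.001, -0.002, -0.002], 'joint_efforts': [-0.001, -58.271, 29.305, 6.997, 0.007, -0.0], 'eef_pos': [0.213, 0.64, 0.226], 'ee_rot': [3.14, -0.0, -0.322], 'force': [0.854, -0.165, -0.105], 'moment': [-0.007, -0.025, -0.002], 'width': 0.088}
side {'vertical_fov': 50.05960595062519, 'cx': 274.467104921329, 'cy': 212.86192839667726, 'R': array([[ 0.82302966, -0.56788716,  0.01124071],
       [-0.36672397, -0.54639142, -0.75297407],
       [ 0.43374613,  0.61559775, -0.65795418]]), 't': array([-0.45840309,  0.28963307,  0.89542253])}
top {'vertical_fov': 57.22832254372946, 'cx': 270.85866645086713, 'cy': 211.6148699398922, 'R': array([[-0.02185807, -0.99950961,  0.02242228],
       [-0.99368814,  0.01925158, -0.11051357],
       [ 0.11002771, -0.02469637, -0.99362165]]), 't': array([-0.00708163,  0.56630493,  1.22906778])}
```

View pics/side0.png

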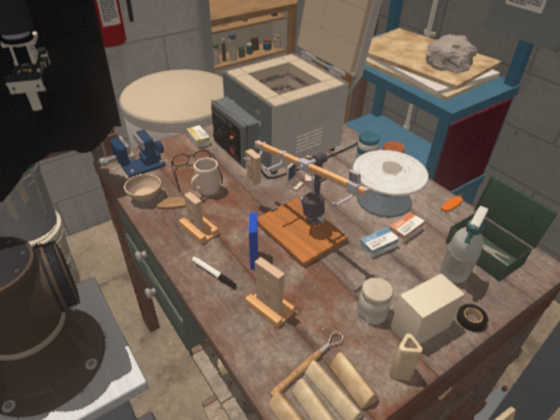

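View pics/top0.png

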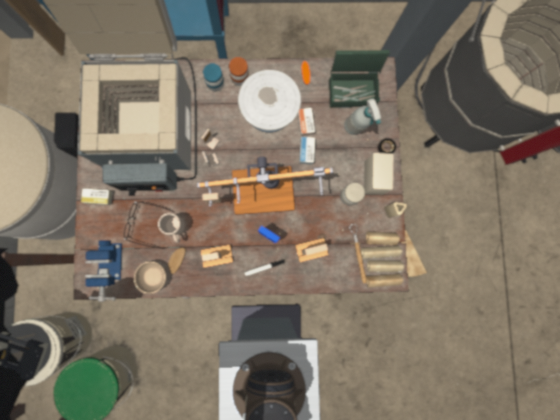

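```bash
python3 - <<'E'
import cv2
a=cv2.imread("pics/side0.png");b=cv2.imread("pics/top0.png")
cv2.imwrite("pics/s0a.png",cv2.resize(a[130:330,160:385],None,fx=3.5,fy=3,interpolation=cv2.INTER_CUBIC)[:, :787])
cv2.imwrite("pics/t0a.png",cv2.resize(b[145:275,185:345],None,fx=4.5,fy=4.5,interpolation=cv2.INTER_CUBIC))
E
```

```text
(no output)
```

View pics/s0a.png

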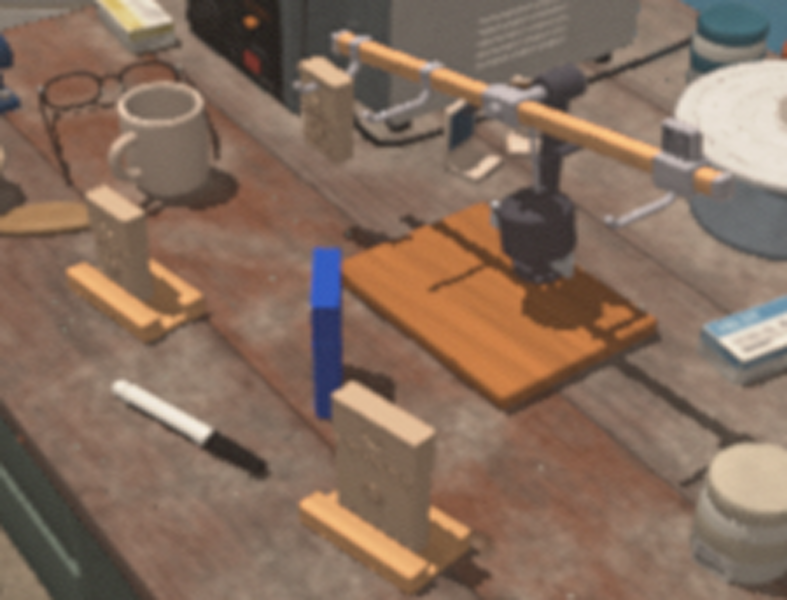

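View pics/t0a.png

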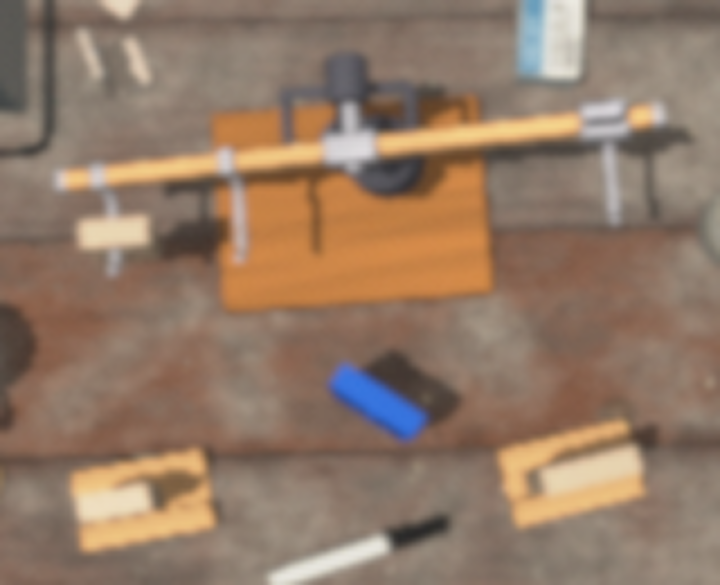

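```bash
cat > h.py <<'E'
import numpy as np,cv2,json
from station import *
K={}
for n in("side","top"):
    c=camera_info(n); f=210/np.tan(np.radians(c["vertical_fov"])/2)
    K[n]=(f,c["cx"],c["cy"],np.array(c["R"]),np.array(c["t"]))
def proj(n,X):
    f,cx,cy,R,t=K[n]; p=np.atleast_2d(X)@R.T+t
    return np.c_[f*p[:,0]/p[:,2]+cx,f*p[:,1]/p[:,2]+cy]
def ray(n,uv):
    f,cx,cy,R,t=K[n]; d=R.T@np.array([(uv[0]-cx)/f,(uv[1]-cy)/f,1]); return -R.T@t,d/np.linalg.norm(d)
def onz(n,uv,z):
    o,d=ray(n,uv); return o+d*(z-o[2])/d[2]
def tri(us,ut):
    A=[];b=[]
    for n,uv in(("side",us),("top",ut)):
        o,d=ray(n,uv); P=np.eye(3)-np.outer(d,d); A.append(P);b.append(P@o)
    X=np.linalg.lstsq(np.vstack(A),np.hstack(b),rcond=None)[0]
    return X,[np.round(proj(n,X)[0]-np.array(u),1).tolist() for n,u in(("side",us),("top",ut))]
def crop(img,u0,v0,w,h,s,name):
    im=cv2.resize(img[v0:v0+h,u0:u0+w],None,fx=s,fy=s,interpolation=cv2.INTER_CUBIC)
    for u in range((u0+9)//10*10,u0+w,10):
        x=int((u-u0+.5)*s);cv2.line(im,(x,0),(x,6),(0,255,255),1);cv2.putText(im,str(u),(x-10,18),0,.4,(0,255,255),1)
    for v in range((v0+9)//10*10,v0+h,10):
        y=int((v-v0+.5)*s);cv2.line(im,(0,y),(6,y),(0,255,255),1);cv2.putText(im,str(v),(8,y+4),0,.4,(0,255,255),1)
    cv2.imwrite(f"pics/{name}.png",im)
E
python3 - <<'E'
from h import *
for n in K: print(n,-K[n][3].T@K[n][4],K[n][0])
s=cv2.imread("pics/side0.png");t=cv2.imread("pics/top0.png")
crop(s,240,135,130,65,6,"c1");crop(t,195,155,145,60,5.5,"c2")
crop(s,240,250,60,80,7,"c3");crop(s,170,185,60,60,8,"c4");crop(t,195,230,140,45,5.7,"c5")
E
```

```text
side [ 0.09510867 -0.65328831  0.81238596] 449.735545569281
top [0.42734419 0.01237309 1.28397153] 384.94083940173385
```

View pics/c1.png

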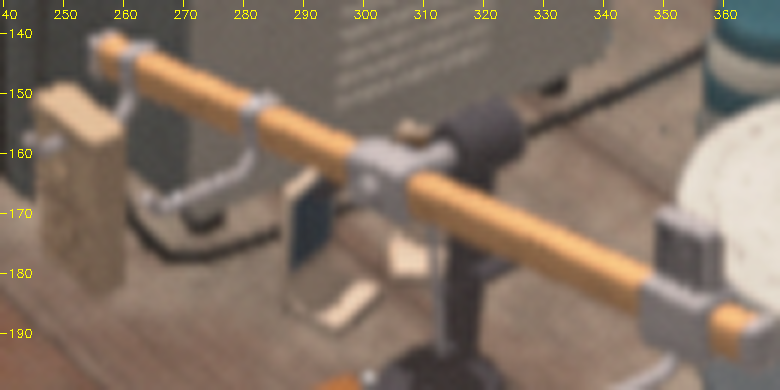

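View pics/c2.png

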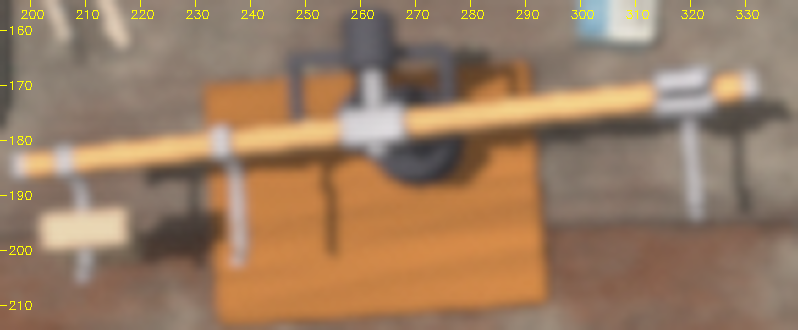

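View pics/c3.png

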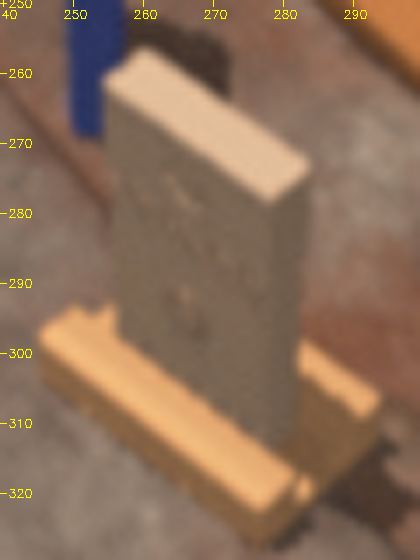

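View pics/c4.png

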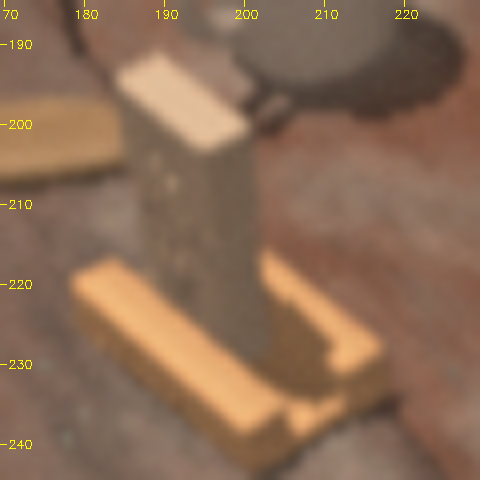

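View pics/c5.png

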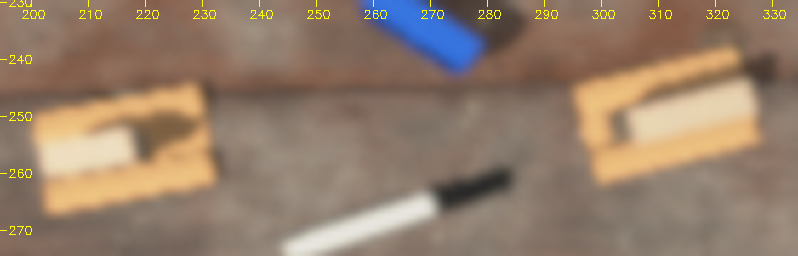

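```bash
python3 - <<'E'
from h import *
s=cv2.imread("pics/side0.png");t=cv2.imread("pics/top0.png")
crop(s,320,160,60,45,12,"c6");crop(t,300,155,45,45,12,"c7")
def top(img,box,z,n,thr):
    u0,v0,w,h=box; hsv=cv2.cvtColor(img,cv2.COLOR_BGR2HSV)
    m=np.zeros(img.shape[:2],np.uint8); sub=hsv[v0:v0+h,u0:u0+w]
    m[v0:v0+h,u0:u0+w]=((sub[...,2]>thr)&(sub[...,1]<115)).astype(np.uint8)*255
    c=max(cv2.findContours(m,0,1)[0],key=cv2.contourArea)
    M=cv2.moments(m,True); 
    ys,xs=np.nonzero(cv2.drawContours(np.zeros_like(m),[c],-1,255,-1)); 
    P=np.array([onz(n,(x,y),z)[:2] for x,y in zip(xs,ys)])
    ctr=P.mean(0); (a,b),wh,ang=cv2.minAreaRect((P*1000).astype(np.float32))
    C=np.cov(P.T); e,v=np.linalg.eigh(C); d=v[:,1]; yaw=np.arctan2(-d[0],d[1]); yaw=(yaw+np.pi/2)%np.pi-np.pi/2
    print(n,len(xs),"mean",ctr,"rect",a,b,wh,ang,"yaw",yaw, "sizes",np.sqrt(12*e))
for n,img,box in(("top",t,(300,238,32,22)),("side",s,(250,250,38,35))): top(img,box,.133,n,175)
for n,img,box in(("top",t,(200,248,22,16)),("side",s,(180,188,24,20))): top(img,box,.104,n,170)
E
```

```text
top 188 mean [ 0.43746728 -0.14754938] rect 437.1809387207031 -147.86282348632812 (26.732784271240234, 69.3596420288086) 9.304630279541016 yaw 0.20918747747861666 sizes [0.02426135 0.06956262]
side 228 mean [ 0.43967221 -0.14949822] rect 439.8016357421875 -148.61721801757812 (19.121665954589844, 66.07483673095703) 12.59554386138916 yaw 0.23562685270862516 sizes [0.01869292 0.06592566]
top 157 mean [0.42505581 0.17336156] rect 427.7452087402344 172.6170654296875 (33.770389556884766, 53.21035385131836) 12.404210090637207 yaw 0.02658547806754985 sizes [0.0277882  0.05362786]
side 105 mean [0.42606401 0.17259748] rect 425.9559020996094 172.78463745117188 (19.875789642333984, 51.639015197753906) 3.4785537719726562 yaw 0.10472133631282787 sizes [0.01993549 0.05033995]
```

View pics/c6.png

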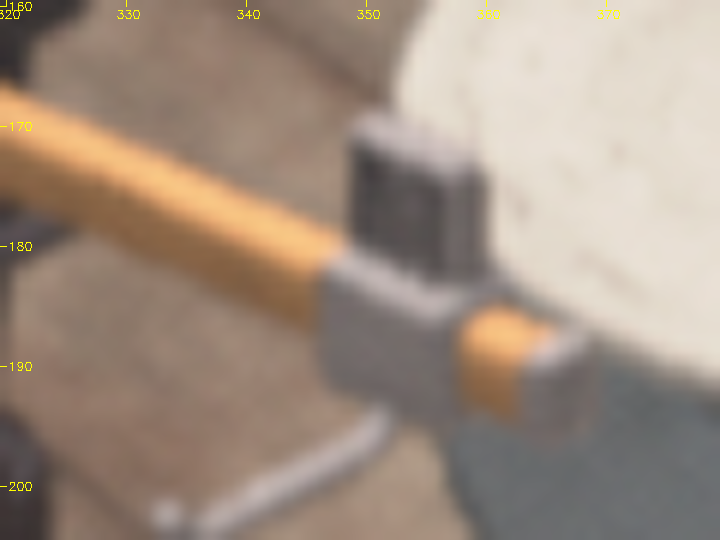

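View pics/c7.png

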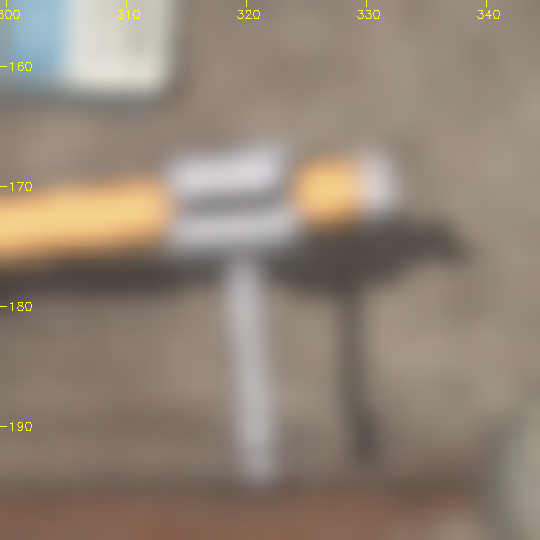

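```bash
cat >> h.py <<'E'
from scipy.optimize import least_squares
def bar2world(p,loc):
    x,y,yaw,th=p[:4]; loc=np.atleast_2d(loc)
    c,s=np.cos(th),np.sin(th)  # th>0 right(-y) down
    # rotate about x: left axis vector l=(0,c,s), up u=(0,-s,c)
    L=np.c_[loc[:,0],loc[:,1]*c-loc[:,2]*s,loc[:,1]*s+loc[:,2]*c]
    a,b=np.cos(yaw),np.sin(yaw)
    return np.c_[x+a*L[:,0]-b*L[:,1],y+b*L[:,0]+a*L[:,1],.215+L[:,2]]
def fit(obs,p0=(.6,0.02,.1,-.2)):
    def r(p): return np.hstack([(proj(n,bar2world(p,l))[0]-np.array(uv)) for n,l,uv in obs])
    s=least_squares(r,p0,loss="soft_l1"); return s.x,r(s.x).reshape(-1,2)
E
python3 - <<'E'
from h import *
print(tri((333.5,202.5),(321,193.5)),tri((265,169),(238.5,202)),tri((255.5,143),(197.5,184)),tri((366.5,187.5),(331.5,170)))
T=(-62,-163,-12);L=(-62,80,-12)
obs=[("side",T,(333.5,202.5)),("top",T,(321,193.5)),("side",L,(265.5,169)),("top",L,(238.5,202)),
("side",(0,190,5),(255.5,143)),("top",(0,188,8),(198,184.5)),("side",(0,-186,8),(366,187.5)),("top",(0,-186,8),(331.3,169.8)),("side",(0,-163,37),(354,171.3)),
("top",(0,0,13),(262,177))]
obs=[(n,np.array(l)/1000,u) for n,l,u in obs]
p,r=fit(obs);print(p);print(r.round(1))
E
```

```text
(array([ 0.59136134, -0.15353955,  0.23560312]), [[-0.2, 0.0], [0.1, -0.1]]) (array([0.57928776, 0.07711257, 0.1853265 ]), [[-0.3, 0.0], [0.1, -0.2]]) (array([0.63306289, 0.19737411, 0.17597486]), [[0.8, -0.1], [-0.3, 0.6]]) (array([ 0.65065484, -0.17983341,  0.26499608]), [[-0.2, 0.0], [0.1, -0.1]])
[ 0.64225288  0.00625431  0.05337395 -0.21193518]
[[ 0.7  1.1]
 [ 2.1  0.6]
 [-2.2 -0.2]
 [-0.4  0.8]
 [ 1.5 -0.5]
 [ 0.8 -0.1]
 [-1.7 -0.5]
 [-2.2 -0.1]
 [ 1.6 -0.7]
 [-0.1 -0.1]]
```

```bash
cat >> h.py <<'E'
def fith(obs,p0=(.64,0.006,.053,-.2,.005)):
    # obs: (cam, loc mm, uv, moves_with_hanger)
    def r(p): return np.hstack([(proj(n,bar2world(p,np.array(l)/1000+np.array([0,p[4]*m,0])))[0]-np.array(uv)) for n,l,uv,m in obs])
    s=least_squares(r,p0,loss="soft_l1"); return s.x,r(s.x).reshape(-1,2)
def hooks(p):
    return bar2world(p,[[-.035,.08,-.024],[-.035,-.163+p[4],-.024]]), bar2world(p,[[0,-.163+p[4],.026]])[0]
E
python3 - <<'E'
from h import *
T=(-62,-163,-12);L=(-62,80,-12)
obs=[("side",T,(333.5,202.5),1),("top",T,(321,193.5),1),("side",L,(265.5,169),0),("top",L,(238.5,202),0),
("side",(0,190,5),(255.5,143),0),("top",(0,188,8),(198,184.5),0),("side",(0,-186,8),(366,187.5),0),("top",(0,-186,8),(331.3,169.8),0),("side",(0,-163,37),(354,171.3),1),
("top",(0,0,13),(262,177),0)]
p,r=fith(obs);print(p);print(r.round(1));print(hooks(p))
E
```

```text
[ 0.64296349  0.00470007  0.06264055 -0.20325122  0.00736316]
[[-0.4  0.5]
 [ 0.1  0.2]
 [-1.7 -0.1]
 [ 0.3  0.7]
 [ 1.4 -0.7]
 [ 1.2  0.1]
 [-0.2  0.1]
 [-1.6 -0.8]
 [ 0.3 -1. ]
 [ 0.5 -0.3]]
(array([[ 0.60343052,  0.07587364,  0.17534565],
       [ 0.61787765, -0.15446009,  0.22291005]]), array([ 0.65217721, -0.14219616,  0.27188083]))
```

```bash
python3 - <<'E'
from h import *
c=[onz("top",u,.021) for u in((231.5,169.5),(291,166),(293.7,209.5),(234,213.5))]
print(np.round(c,4)); c=np.array(c)
print("yaw",[np.arctan2(-(a-b)[0],(a-b)[1]) for a,b in((c[0],c[1]),(c[3],c[2]))],[np.arctan2(d[1],d[0]) for d in (c[0]-c[3],c[1]-c[2])],c.mean(0))
s=[onz("side",u,.021) for u in((305,263.0),(347,238),(300,198),(259,219))]
print(np.round(s,4))
T=(-62,-163,-12);L=(-62,80,-12)
obs=[("side",T,(333.5,202.5),1),("top",T,(321,193.5),1),("side",L,(265,169),0),("top",L,(238.5,202),0),
("side",(0,192,5),(255.5,143),0),("top",(0,191,8),(198,184.5),0),("side",(0,-189,8),(366,187.5),0),("top",(0,-189,8),(331.3,169.8),0),("side",(0,-163,37),(354,171.3),1),
("top",(0,0,13),(262,177),0)]
p,r=fith(obs);print(p);print(r.round(1));print(hooks(p))
E
```

```text
[[ 0.711   0.1092  0.021 ]
 [ 0.7196 -0.0899  0.021 ]
 [ 0.5728 -0.0947  0.021 ]
 [ 0.5633  0.1025  0.021 ]]
yaw [np.float64(0.04313181186129788), np.float64(0.04795859724298374)] [np.float64(0.0450030324220522), np.float64(0.033266182919092495)] [0.64167783 0.00676442 0.021     ]
[[ 0.5743 -0.1022  0.021 ]
 [ 0.7139 -0.094   0.021 ]
 [ 0.7115  0.0993  0.021 ]
 [ 0.5691  0.0896  0.021 ]]
[ 0.64269616  0.00508837  0.05729391 -0.21028765  0.00590505]
[[-0.5  0.4]
 [ 0.4  0.5]
 [-1.3 -0. ]
 [ 0.1  0.7]
 [ 1.2 -0.6]
 [ 0.2  0.1]
 [ 0.3  0.2]
 [-0.7 -0.6]
 [ 0.3 -1.3]
 [ 0.3 -0.2]]
(array([[ 0.60356037,  0.0761919 ,  0.1748294 ],
       [ 0.61683796, -0.15529959,  0.22432089]]), array([ 0.65118287, -0.14287547,  0.27321943]))
```

```bash
cat >> h.py <<'E'
from scipy.spatial.transform import Rotation as Ro
def pose(): 
    s=get_state(); return np.array(s["eef_pos"]),Ro.from_euler("xyz",s["ee_rot"]),s
def gp2tcp(g,alpha,psi):   # grasp point -> tcp
    R=Ro.from_euler("xyz",[np.pi,-alpha,psi]); return np.array(g)+R.apply([0,0,.019]),R
def plan(P,R,steps=None):
    p,Rc,_=pose(); rv=(Rc.inv()*R).as_rotvec(); ang=np.degrees(np.linalg.norm(rv)); n=int(np.ceil(ang/8))
    d=R.inv().apply(P-p)
    print("turn total norm",(rv/np.pi).round(4),"deg",ang.round(1),"min rows",n)
    print("shift in FINAL tool axes, total norm",(d/.5).round(4),"mm",(d*1000).round(1),"world",((P-p)*1000).round(1),"dist",np.linalg.norm(d).round(4))
    print("shift in CURRENT tool axes norm",(Rc.inv().apply(P-p)/.5).round(4))
E
python3 - <<'E'
from h import *
def q(cs,z,n="side"):
    c=np.array([onz(n,u,z)[:2] for u in cs]); print(n,c.round(4).tolist(),c.mean(0))
    for a,b in((0,3),(1,2)):
        d=c[a]-c[b]; print(" L",np.linalg.norm(d),"yaw",np.arctan2(-d[0],d[1]))
q([(254.3,261.3),(260.3,255.8),(283.8,273.2),(278.2,278.8)],.133)
q([(184,194.2),(190.5,190.8),(200.5,200.2),(195,203.6)],.104)
t=cv2.imread("pics/top0.png")
crop(t,298,236,36,28,20,"c8");crop(t,196,242,40,28,18,"c9")
E
```

```text
side [[0.4234, -0.1184], [0.442, -0.1124], [0.4547, -0.1783], [0.4372, -0.1839]] [ 0.43931284 -0.1482606 ]
 L 0.06690871148389547 yaw 0.20766349387436964
 L 0.06707066068159896 yaw 0.19132161673043804
side [[0.4143, 0.1942], [0.434, 0.1976], [0.4376, 0.1502], [0.4203, 0.1461]] [0.42654086 0.17202667]
 L 0.048535614744870254 yaw 0.12484079758362322
 L 0.04744591823489921 yaw 0.07550536983673019
```

View pics/c8.png

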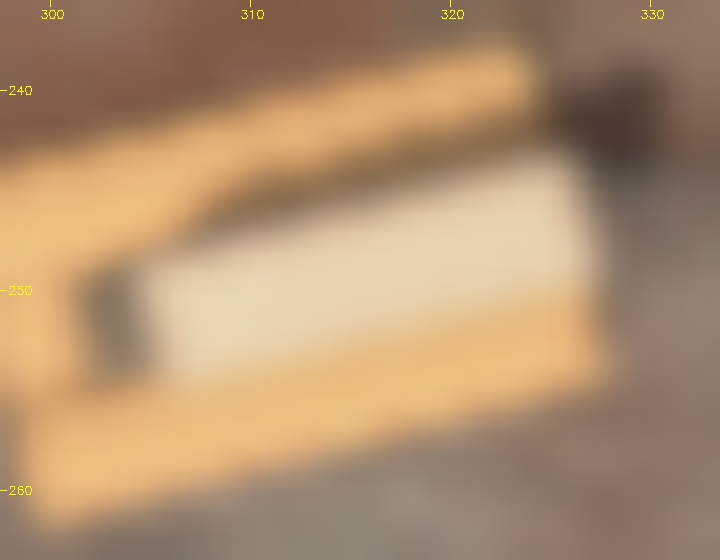

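View pics/c9.png

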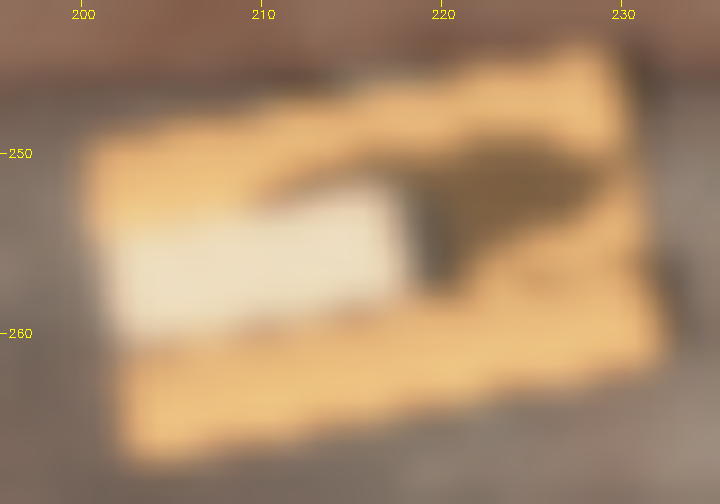

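```bash
python3 - <<'E'
from h import *
def q(cs,z,n="top"):
    c=np.array([onz(n,u,z)[:2] for u in cs]); print(n,c.round(4).tolist(),c.mean(0))
    for a,b in((0,1),(3,2)):
        d=c[a]-c[b]; print(" L",np.linalg.norm(d),"yaw",np.arctan2(-d[0],d[1]))
q([(304.3,248.5),(326,243.3),(327.5,249.7),(306.3,255)],.133)
q([(201.5,254.5),(217,252),(218.5,258),(202.5,260.5)],.104)
g=np.array([.4385,-.148,.108]); P,R=gp2tcp(g,.27,.2)
print("grasp",P); plan(np.array([.48,.10,.30]),R); plan(P,R)
E
```

```text
top [[0.4422, -0.1136], [0.4563, -0.1791], [0.4371, -0.1829], [0.4228, -0.1189]] [ 0.43958054 -0.1486328 ]
 L 0.06702547428821388 yaw 0.21163768850713618
 L 0.06552976518228838 yaw 0.2204738647008377
top [[0.4312, 0.1964], [0.4377, 0.1495], [0.4195, 0.1451], [0.413, 0.1934]] [0.42533214 0.17110619]
 L 0.04739815373715701 yaw 0.1381676015115692
 L 0.048815410059358424 yaw 0.13261746977110572
grasp [ 0.44346688 -0.14699316  0.08968835]
turn total norm [ 0.0229  0.084  -0.165 ] deg 33.6 min rows 5
shift in FINAL tool axes, total norm [ 0.3366  1.1643 -0.061 ] mm [168.3 582.2 -30.5] world [ 266.6 -539.9   74.3] dist 0.6068
shift in CURRENT tool axes norm [ 0.8475  0.856  -0.1472]
turn total norm [ 0.0229  0.084  -0.165 ] deg 33.6 min rows 5
shift in FINAL tool axes, total norm [0.0608 1.6339 0.2991] mm [ 30.4 817.  149.6] world [ 230.1 -786.9 -136. ] dist 0.8311
shift in CURRENT tool axes norm [0.9344 1.3471 0.2742]
```

```bash
python3 -m inch '[[[0,0,-0.03,0.0046,0.0168,-0.033,0],[0,0,-0.03,0.0046,0.0168,-0.033,0],[0,0,-0.03,0.0046,0.0168,-0.033,0],[0,0,-0.03,0.0046,0.0168,-0.033,0],[0,0,-0.03,0.0046,0.0168,-0.033,0]]]' 30; python3 - <<'E'
from h import *
P,R=gp2tcp([.4395,-.1485,.108],.27,.21)
print(pose()[0]);plan(np.array([.48,.10,.30]),R); plan(P+[0,0,.12],R)
E
```

```text
t: 0.6
eef_pos: [0.2052, 0.6396, 0.301]
ee_rot: [-3.141, -0.273, 0.204]
force: [-0.8, 0.8, -0.1]
width: 0.0876
[0.20521099 0.63955605 0.30102505]
turn total norm [ 0.0004 -0.0008 -0.0018] deg 0.4 min rows 1
shift in FINAL tool axes, total norm [0.3007 1.17   0.0853] mm [150.3 585.   42.7] world [ 274.8 -539.6   -1. ] dist 0.6055
shift in CURRENT tool axes norm [0.307  1.1682 0.0875]
turn total norm [ 0.0004 -0.0008 -0.0018] deg 0.4 min rows 1
shift in FINAL tool axes, total norm [0.0861 1.6392 0.2134] mm [ 43.  819.6 106.7] world [ 239.2 -787.   -91.3] dist 0.8276
shift in CURRENT tool axes norm [0.0947 1.6384 0.2156]
```

```bash
python3 -m inch '[[[0.022,0.0835,0.006,0,0,-0.0018,0],[0.022,0.0835,0.006,0,0,0,0],[0.022,0.0835,0.006,0,0,0,0],[0.022,0.0835,0.006,0,0,0,0],[0.022,0.0835,0.006,0,0,0,0],[0.022,0.0835,0.006,0,0,0,0],[0.022,0.0835,0.006,0,0,0,0],[0.022,0.0835,0.006,0,0,0,0],[0.022,0.0835,0.006,0,0,0,0],[0.022,0.0835,0.006,0,0,0,0],[0.022,0.0835,0.006,0,0,0,0],[0.022,0.0835,0.006,0,0,0,0],[0.022,0.0835,0.006,0,0,0,0],[0.022,0.0835,0.006,0,0,0,0]]]'; python3 - <<'E'
from h import *
P,R=gp2tcp([.4395,-.1485,.108],.27,.21)
print(pose()[0]);plan(P+[0,0,.12],R)
E
```

```text
t: 2.0
eef_pos: [0.4809, 0.098, 0.3016]
ee_rot: [-3.141, -0.271, 0.206]
force: [1.3, 0.9, 0.1]
width: 0.0875
[0.48086486 0.09795048 0.30155105]
turn total norm [ 0.0002 -0.0004 -0.0013] deg 0.2 min rows 1
shift in FINAL tool axes, total norm [-0.2162  0.4648  0.1308] mm [-108.1  232.4   65.4] world [ -36.4 -245.4  -91.9] dist 0.2645
shift in CURRENT tool axes norm [-0.2145  0.4656  0.1307]
```

```bash
python3 -m inch '[[[-0.031,0.0664,0.0187,0,0,-0.001,0],[-0.031,0.0664,0.0187,0,0,0,0],[-0.031,0.0664,0.0187,0,0,0,0],[-0.031,0.0664,0.0187,0,0,0,0],[-0.031,0.0664,0.0187,0,0,0,0],[-0.031,0.0664,0.0187,0,0,0,0],[-0.031,0.0664,0.0187,0,0,0,0],[0,0,0,0,0,0,0]]]'; python3 - <<'E'
from h import *
P,R=gp2tcp([.4395,-.1485,.108],.27,.21)
print(pose()[0]);plan(P,R)
f=grab_frame("side");cv2.imwrite("pics/s1.png",f);g=grab_frame("top");cv2.imwrite("pics/t1.png",g)
crop(f,190,180,130,130,4.6,"s1a"); crop(g,270,200,90,80,6,"t1a")
print(proj("side",pose()[0]),proj("top",pose()[0]))
E
```

```text
t: 2.8
eef_pos: [0.4414, -0.1488, 0.2073]
ee_rot: [-3.141, -0.267, 0.203]
force: [0.6, 0.4, 0.3]
width: 0.088
[ 0.44143205 -0.14882253  0.20726722]
turn total norm [ 0.0004  0.001  -0.0021] deg 0.4 min rows 1
shift in FINAL tool axes, total norm [-0.0565 -0.0014  0.2284] mm [-28.2  -0.7 114.2] world [   3.     1.4 -117.6] dist 0.1176
shift in CURRENT tool axes norm [-0.0558 -0.0014  0.2285]
[[270.21789784 239.01896791]] [[319.10429676 247.52853257]]
```

View pics/s1a.png

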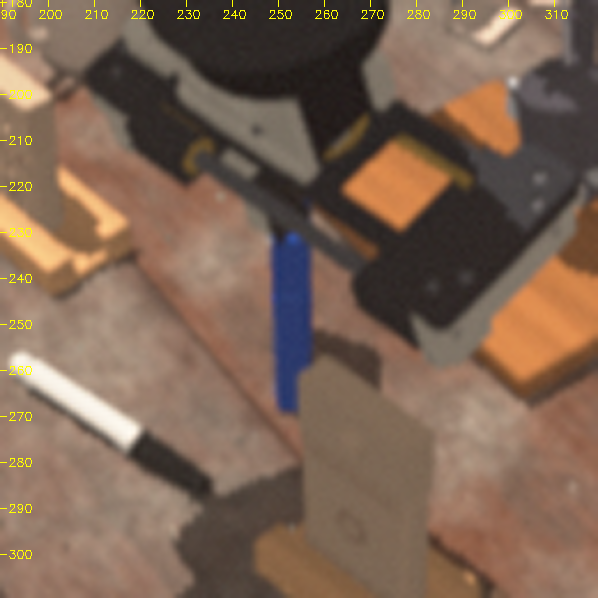

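View pics/t1a.png

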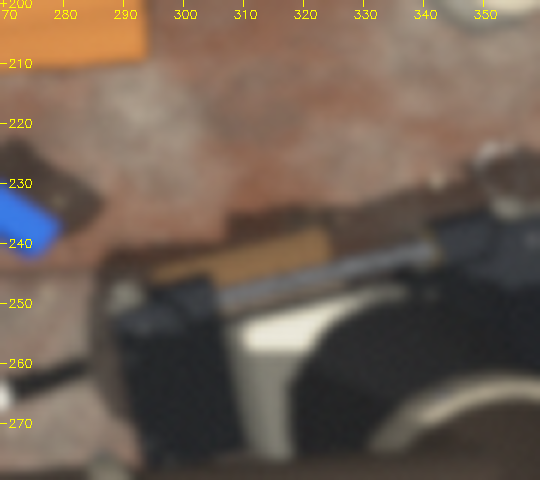

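```bash
python3 - <<'E'
from h import *
c,s=np.cos(.21),np.sin(.21)
def W(x,y,z): return [.4395+c*x-s*y,-.1485+s*x+c*y,z]
print(proj("side",[W(-.009,0,.115),W(-.009,0,.0705),W(-.009,0,.026),W(-.009,.033,.115),W(-.009,0.0,.06)]))
f=cv2.imread("pics/s1.png");crop(f,248,255,40,60,12,"s1b")
cv2.imwrite("pics/s1c.png",cv2.createCLAHE(6,(2,2)).apply(cv2.cvtColor(cv2.imread("pics/s1b.png"),6)))
E
```

```text
[[265.98573507 275.47953018]
 [266.01050267 289.5115037 ]
 [266.033779   302.69860911]
 [254.54919247 267.04272426]
 [266.01612414 292.69632403]]
```

View pics/s1c.png

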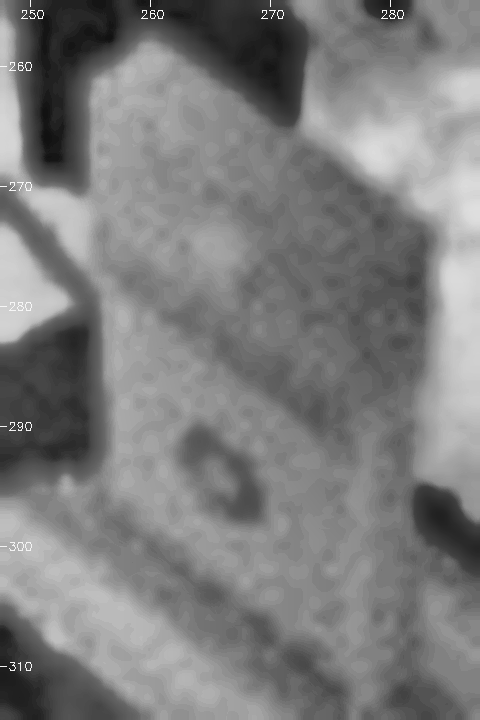

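```bash
python3 -m inch '[[[-0.0087,-0.0002,0.0352,0,0.001,-0.002,0],[-0.0087,-0.0002,0.0352,0,0,0,0],[-0.0087,-0.0002,0.0352,0,0,0,0],[-0.0087,-0.0002,0.0352,0,0,0,0],[-0.0087,-0.0002,0.0352,0,0,0,0],[-0.0087,-0.0002,0.0352,0,0,0,0],[0,0,0,0,0,0,0]]]'; python3 - <<'E'
from h import *
P,R=gp2tcp([.4395,-.1485,.117],.27,.21)
print(pose()[0]);plan(P,R)
f=grab_frame("side");crop(f,210,220,110,110,5.4,"s2a"); 
E
```

```text
t: 3.6
eef_pos: [0.4457, -0.1434, 0.099]
ee_rot: [3.14, -0.27, 0.217]
force: [0.2, -0.3, -0.4]
width: 0.0877
[ 0.44569975 -0.14338603  0.09901883]
turn total norm [-0.0001 -0.0001  0.0021] deg 0.4 min rows 1
shift in FINAL tool axes, total norm [-0.0042  0.0074 -0.0005] mm [-2.1  3.7 -0.2] world [-1.2 -4.1 -0.3] dist 0.0043
shift in CURRENT tool axes norm [-0.0042  0.0074 -0.0005]
```

View pics/s2a.png

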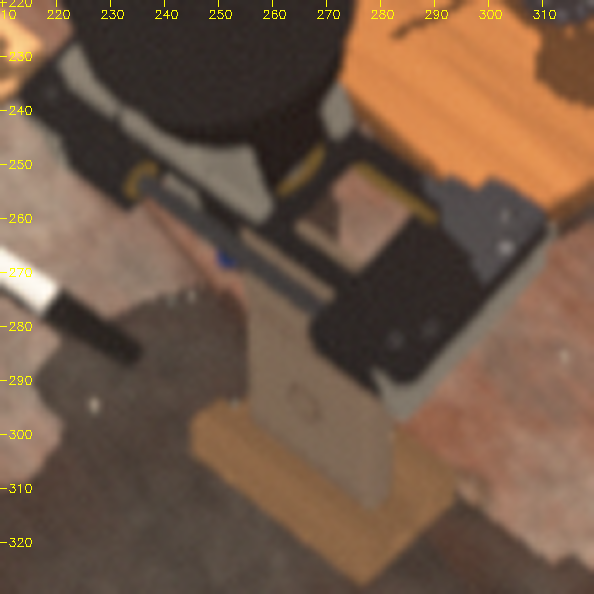

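```bash
python3 -m inch '[[[-0.004,0.007,0,0,0,0.002,0],[0,0,0,0,0,0,0]]]'; python3 -c "
from h import *
P,R=gp2tcp([.4395,-.1485,.117],.27,.21)
plan(P,R)"
```

```text
t: 3.85
eef_pos: [0.4464, -0.1483, 0.1013]
ee_rot: [3.141, -0.275, 0.209]
force: [1.1, 0.1, 0.1]
width: 0.0876
turn total norm [ 0.0004 -0.0017 -0.0003] deg 0.3 min rows 1
shift in FINAL tool axes, total norm [-0.0047 -0.0025  0.0042] mm [-2.3 -1.2  2.1] world [-1.9  0.9 -2.6] dist 0.0034
shift in CURRENT tool axes norm [-0.0047 -0.0025  0.0042]
```

```bash
python3 -m inch '[[[-0.002,0,0.002,0,0,0,0.15],[0,0,0,0,0,0,0.3],[0,0,0,0,0,0,0.5],[0,0,0,0,0,0,1],[0,0,0,0,0,0,1],[0,0,0,0,0,0,1]]]' 30; python3 -c "
from h import *
print(pose()[0],pose()[2]['force'],pose()[2]['moment'])"
```

```text
t: 4.45
eef_pos: [0.4451, -0.1486, 0.0991]
ee_rot: [3.141, -0.274, 0.209]
force: [-0.7, 1.0, 2.6]
width: 0.0661
[ 0.44513605 -0.14857306  0.09914766] [-0.74267524  1.00187435  2.62691937] [-0.01740245  0.81685319  0.0714189 ]
```

```bash
python3 -m inch '[[[0.0053,0,-0.0193,0,0,0,1],[0.0053,0,-0.0193,0,0,0,1],[0.0107,0,-0.0386,0,0,0,1],[0.0107,0,-0.0386,0,0,0,1],[0.0107,0,-0.0386,0,0,0,1],[0.0107,0,-0.0386,0,0,0,1],[0.0107,0,-0.0386,0,0,0,1],[0,0,0,0,0,0,1],[0,0,0,0,0,0,1]]]'; python3 - <<'E'
from h import *
s=pose()[2];print(np.round(s["force"],2),np.round(s["moment"],3))
f=grab_frame("side");cv2.imwrite("pics/s3.png",f);crop(f,190,150,150,120,5,"s3a"); g=grab_frame("top");cv2.imwrite("pics/t3.png",g);crop(g,290,160,60,110,5,"t3a")
E
```

```text
t: 5.35
eef_pos: [0.444, -0.1484, 0.2191]
ee_rot: [3.141, -0.274, 0.208]
force: [-0.5, 0.6, -3.6]
width: 0.0662
[-0.51  0.56 -3.56] [-0.32   1.266 -0.008]
```

View pics/s3a.png

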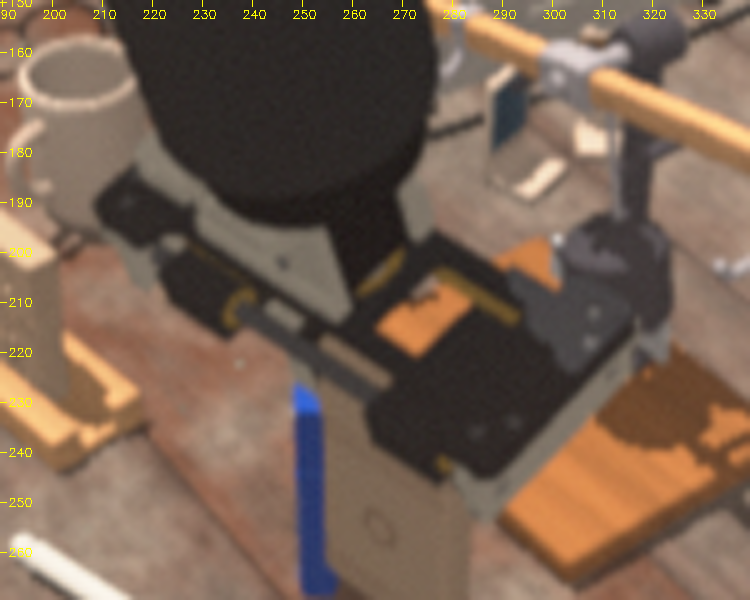

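```bash
python3 - <<'E'
from h import *
t=cv2.imread("pics/top0.png").astype(float);t3=cv2.imread("pics/t3.png").astype(float)
for im,nm in((t,"t0"),(t3,"t3")):
  for v in range(178,195,2):
    row=im[v,310:333].mean(1); bg=np.median(row); w=np.clip(row-bg-15,0,None); 
    if w.sum()>0:
        k=np.argmax(w); sl=slice(max(k-3,0),k+4); u=310+(np.arange(23)[sl]*w[sl]).sum()/w[sl].sum(); X=onz("top",(u,v),.229); print(nm,v,round(u,2),X.round(4))
E
```

```text
t0 178 319.83 [ 0.636  -0.1527  0.229 ]
t0 180 319.91 [ 0.6303 -0.1527  0.229 ]
t0 182 320.04 [ 0.6246 -0.1529  0.229 ]
t0 184 320.33 [ 0.619  -0.1535  0.229 ]
t0 186 320.59 [ 0.6133 -0.154   0.229 ]
t0 188 320.89 [ 0.6076 -0.1547  0.229 ]
t0 190 320.8 [ 0.602  -0.1542  0.229 ]
t0 192 320.88 [ 0.5964 -0.1542  0.229 ]
t0 194 321.1 [ 0.5907 -0.1546  0.229 ]
t3 178 319.85 [ 0.636  -0.1528  0.229 ]
t3 180 319.9 [ 0.6303 -0.1527  0.229 ]
t3 182 320.05 [ 0.6246 -0.1529  0.229 ]
t3 184 320.32 [ 0.619  -0.1535  0.229 ]
t3 186 320.61 [ 0.6133 -0.1541  0.229 ]
t3 188 320.87 [ 0.6076 -0.1546  0.229 ]
t3 190 320.84 [ 0.602  -0.1543  0.229 ]
t3 192 320.91 [ 0.5964 -0.1543  0.229 ]
t3 194 321.11 [ 0.5907 -0.1547  0.229 ]
```

View pics/t3a.png

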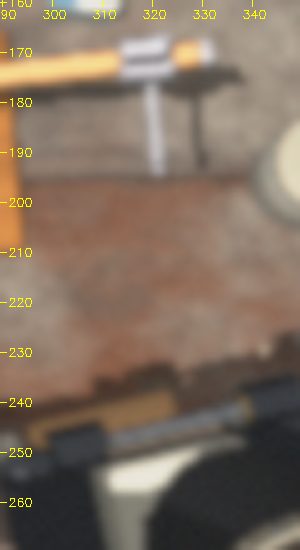

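```bash
cat >> h.py <<'E'
HOFF=np.array([-.0007,0,-.0024])
def tcp_for_hole(h,psi,alpha=.272,off=HOFF):
    R=Ro.from_euler("xyz",[np.pi,-alpha,psi]); return np.array(h)-Ro.from_euler("z",psi).apply(off)+R.apply([0,0,.019]),R
def hole_now(psi,off=HOFF):
    p,R,_=pose(); return p-R.apply([0,0,.019])+Ro.from_euler("z",psi).apply(off)
E
python3 - <<'E'
from h import *
P,R=tcp_for_hole([.566,-.1563,.2325],.046)
print(hole_now(.208));plan(P,R)
E
```

```text
[ 0.43782912 -0.14969552  0.23382988]
turn total norm [-0.0139  0.      0.0497] deg 9.3 min rows 2
shift in FINAL tool axes, total norm [0.2455 0.0269 0.0712] mm [122.8  13.4  35.6] world [128.3  -7.5  -1.3] dist 0.1285
shift in CURRENT tool axes norm [0.2381 0.0678 0.0691]
```

```bash
python3 -m inch '[[[0,0,0,-0.007,0,0.0248,1],[0,0,0,-0.007,0,0.0248,1],[0.041,0.0045,0.0119,0,0,0,1],[0.041,0.0045,0.0119,0,0,0,1],[0.041,0.0045,0.0119,0,0,0,1],[0.041,0.0045,0.0119,0,0,0,1],[0.041,0.0045,0.0119,0,0,0,1],[0.041,0.0045,0.0119,0,0,0,1],[0,0,0,0,0,0,1],[0,0,0,0,0,0,1]]]'; python3 - <<'E'
from h import *
P,R=tcp_for_hole([.566,-.1563,.2325],.046)
print(hole_now(.046));plan(P,R)
f=grab_frame("side");cv2.imwrite("pics/s4.png",f);crop(f,270,130,120,120,5,"s4a"); g=grab_frame("top");cv2.imwrite("pics/t4.png",g);crop(g,280,155,80,70,8,"t4a")
E
```

```text
t: 6.45
eef_pos: [0.5722, -0.1561, 0.2159]
ee_rot: [3.141, -0.27, 0.046]
force: [0.0, -0.7, -3.7]
width: 0.066
[ 0.56648004 -0.15632367  0.2318494 ]
turn total norm [0.0001 0.0006 0.0001] deg 0.1 min rows 1
shift in FINAL tool axes, total norm [-0.0005 -0.0001 -0.0015] mm [-0.3 -0.1 -0.8] world [-0.4  0.   0.7] dist 0.0008
shift in CURRENT tool axes norm [-0.0005 -0.0001 -0.0015]
```

View pics/s4a.png

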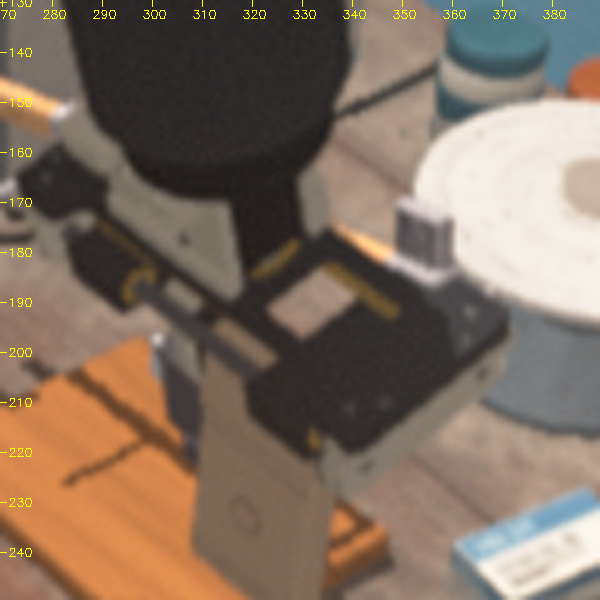

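View pics/t4a.png

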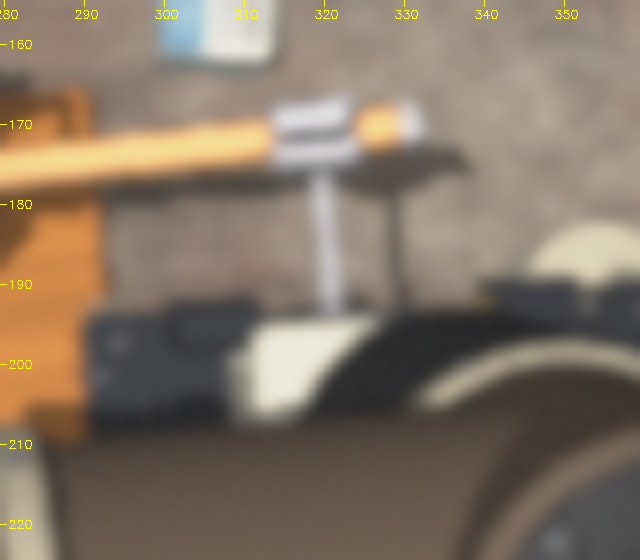

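```bash
python3 - <<'E'
from h import *
h=np.array([.5665,-.1563,.2320]);c,s=np.cos(.046),np.sin(.046)
def W(x,y,z): return h+[c*x-s*y,s*x+c*y,z]
print("top corners",proj("top",[W(.009,.033,.018),W(-.009,.033,.018),W(.009,-.033,.018)]).round(1))
print("front bottom L,R; back bottomR; stamp",proj("side",[W(-.009,.033,-.107),W(-.009,-.033,-.107),W(.009,-.033,-.107),W(-.009,0,-.0553),W(-.009,.033,-.05),W(-.009,-.033,-.05)]).round(1))
f=cv2.imread("pics/s4.png");crop(f,295,205,60,70,8,"s4b")
g=cv2.imread("pics/t4.png");crop(g,302,185,36,28,20,"t4b")
E
```

```text
top corners [[310.9 199.1]
 [311.4 205.7]
 [335.  197.5]]
front bottom L,R; back bottomR; stamp [[307.1 240.1]
 [327.5 258. ]
 [333.9 254.2]
 [318.9 231.2]
 [308.7 220.7]
 [330.1 238.4]]
```

View pics/s4b.png

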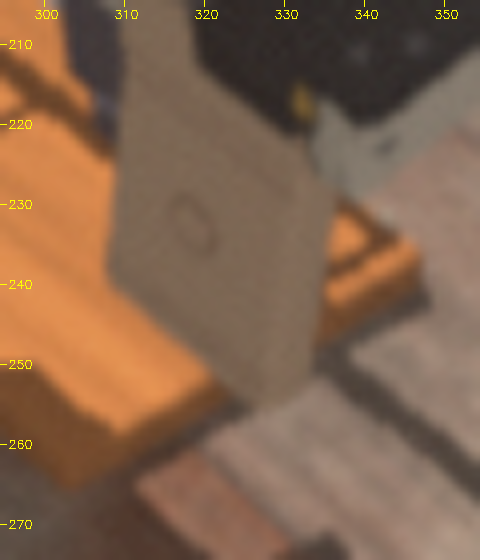

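View pics/t4b.png

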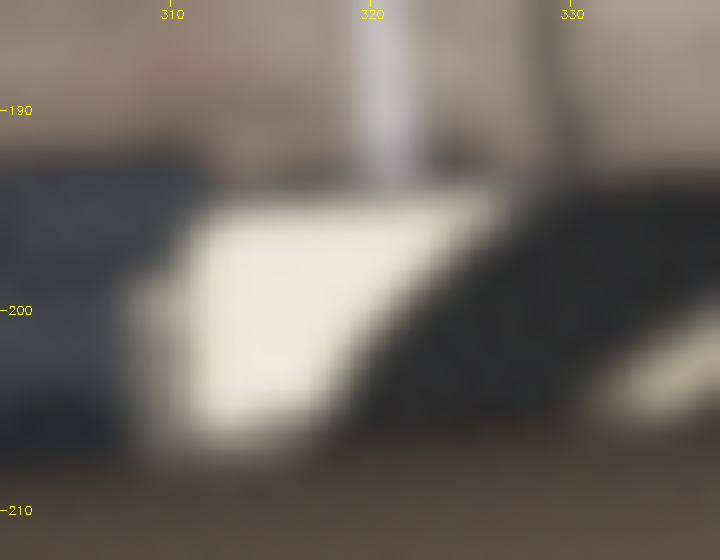

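```bash
python3 -m inch '[[[0.0135,0,0.0025,0,0,0,1],[0.0135,0,0.0037,0,0,0,1],[0.0096,0,0.0027,0,0,0,1],[0.0096,0,0.0027,0,0,0,1]]]'; python3 -c "
from h import *
print(hole_now(.046).round(4),pose()[2]['force'].round(2),pose()[2]['moment'].round(3))"; python3 -m inch '[[[0.0077,0,0.0021,0,0,0,1],[0.0077,0,0.0021,0,0,0,1]]]';python3 - <<'E'
from h import *
print(hole_now(.046).round(4),pose()[2]['force'].round(2),pose()[2]['moment'].round(3))
f=grab_frame("side");cv2.imwrite("pics/s5.png",f);crop(f,270,130,120,120,5,"s5a"); g=grab_frame("top");cv2.imwrite("pics/t5.png",g);crop(g,280,155,80,70,8,"t5a")
E
```

```text
t: 6.95
eef_pos: [0.5974, -0.1549, 0.2188]
ee_rot: [3.141, -0.274, 0.047]
force: [-0.2, 0.1, -4.2]
width: 0.0662
[ 0.5915 -0.1552  0.2347] [-0.24  0.12 -4.18] [-0.103  1.202 -0.014]
t: 7.15
eef_pos: [0.6051, -0.1546, 0.2186]
ee_rot: [3.141, -0.274, 0.047]
force: [-0.5, -0.8, -2.8]
width: 0.0659
[ 0.5993 -0.1548  0.2345] [-0.52 -0.83 -2.81] [-0.086  1.2   -0.013]
```

View pics/s5a.png

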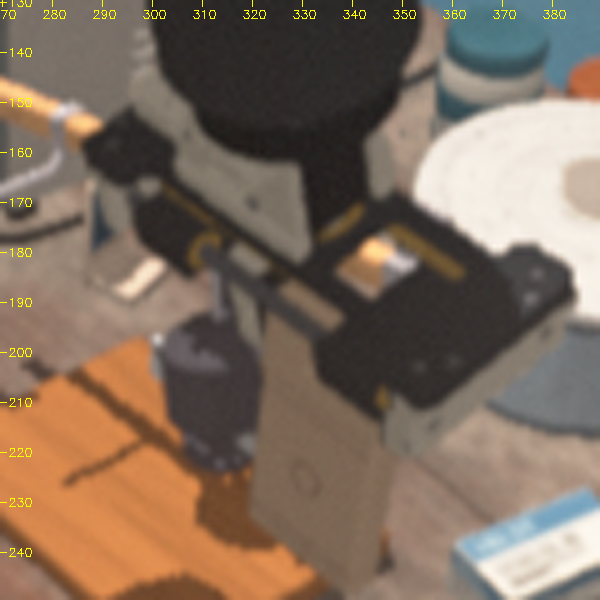

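View pics/t5a.png

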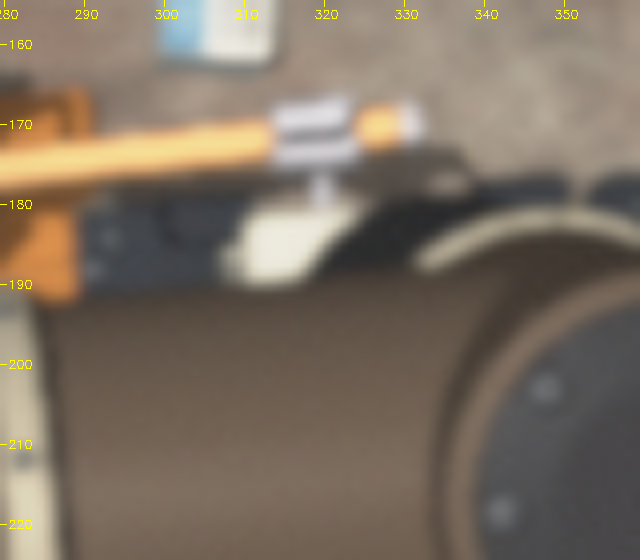

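```bash
python3 -m inch '[[[0.0077,0,0.0021,0,0,0,1],[0.0077,0,0.0024,0,0,0,1],[0.0077,0,0.0024,0,0,0,1],[0.0077,0,0.0024,0,0,0,1],[0,0,0,0,0,0,1]]]';python3 - <<'E'
from h import *
print(hole_now(.046).round(4),pose()[2]['force'].round(2),pose()[2]['moment'].round(3))
f=grab_frame("side");cv2.imwrite("pics/s6.png",f);crop(f,270,130,120,120,5,"s6a"); g=grab_frame("top");cv2.imwrite("pics/t6.png",g);crop(g,190,155,150,70,5,"t6a")
E
```

```text
t: 7.75
eef_pos: [0.6214, -0.1538, 0.2183]
ee_rot: [3.141, -0.274, 0.047]
force: [-0.8, -0.1, -3.0]
width: 0.0657
[ 0.6156 -0.1541  0.2342] [-0.81 -0.08 -3.03] [-0.083  1.178 -0.002]
```

View pics/s6a.png

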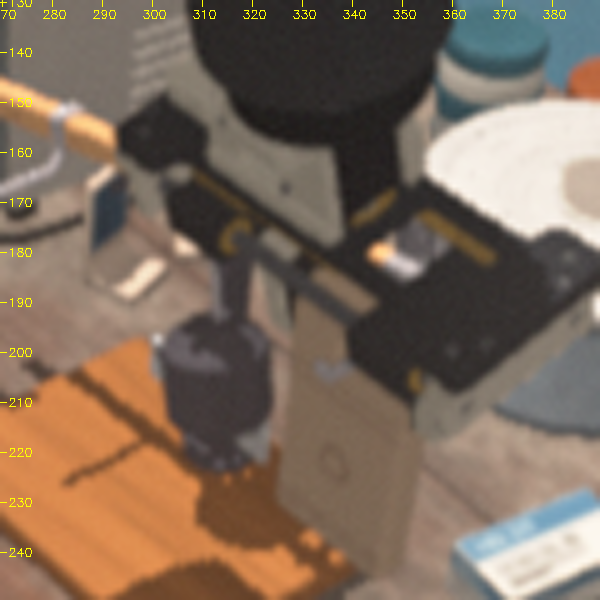

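View pics/t6a.png

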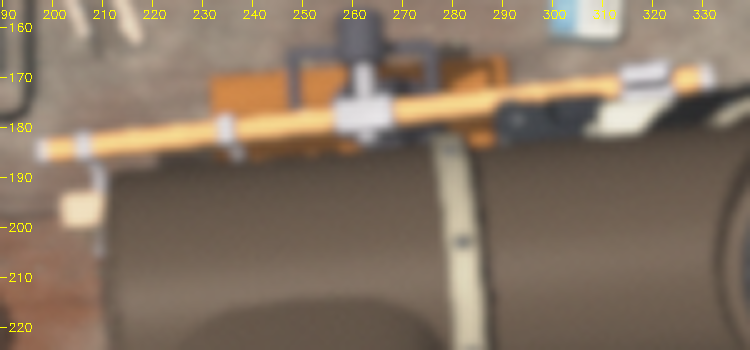

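```bash
python3 -m inch '[[[-0.0011,0,0.0039,0,0,0,1],[-0.0011,0,0.0039,0,0,0,1],[-0.0011,0,0.0039,0,0,0,1],[-0.0011,0,0.0039,0,0,0,1],[-0.0011,0,0.0039,0,0,0,1],[-0.0011,-0.0005,0.0039,0,0,0,1],[-0.0011,-0.0005,0.0039,0,0,0,1],[-0.0011,-0.0005,0.0039,0,0,0,1],[-0.0011,-0.0005,0.0039,0,0,0,1],[-0.0011,-0.0005,0.0039,0,0,0,1],[0,0,0,0,0,0,1]]]';python3 - <<'E'
from h import *
print(hole_now(.046).round(4),pose()[2]['force'].round(2),pose()[2]['moment'].round(3))
f=grab_frame("side");cv2.imwrite("pics/s7.png",f);crop(f,270,130,120,120,5,"s7a")
E
```

```text
t: 8.95
eef_pos: [0.6206, -0.1526, 0.1978]
ee_rot: [3.141, -0.273, 0.047]
force: [-0.8, 0.2, -2.7]
width: 0.066
[ 0.6148 -0.1528  0.2136] [-0.78  0.24 -2.69] [-0.096  1.196  0.009]
```

View pics/s7a.png

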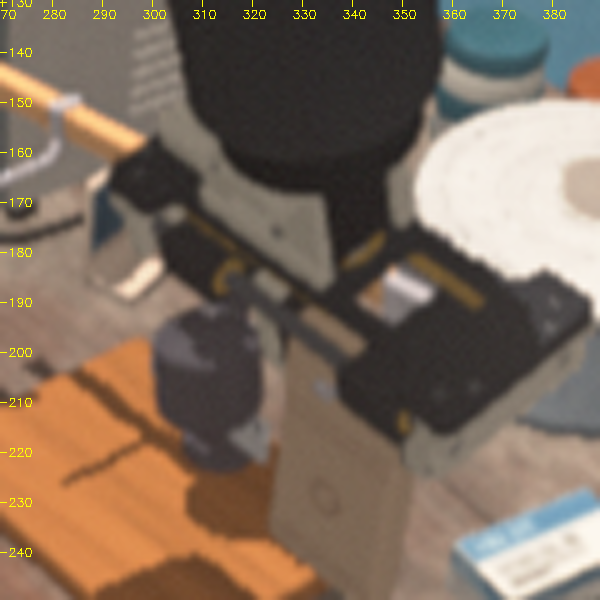

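```bash
python3 -m inch '[[[-0.0011,-0.0005,0.0039,0,0,0,1],[-0.0011,-0.0005,0.0039,0,0,0,1],[-0.0011,-0.0005,0.0039,0,0,0,1],[-0.0011,-0.0005,0.0039,0,0,0,1],[-0.0011,-0.0005,0.0039,0,0,0,1],[-0.0011,-0.0005,0.0039,0,0,0,1],[-0.0011,-0.0005,0.0039,0,0,0,1],[-0.0011,-0.0005,0.0039,0,0,0,1],[-0.0011,-0.0005,0.0039,0,0,0,1],[-0.0011,-0.0005,0.0039,0,0,0,1],[-0.0011,-0.0005,0.0039,0,0,0,1],[-0.0011,-0.0005,0.0039,0,0,0,1],[-0.0011,-0.0005,0.0039,0,0,0,1],[-0.0011,-0.0005,0.0039,0,0,0,1],[-0.0011,-0.0005,0.0039,0,0,0,1],[0,0,0,0,0,0,1]]]';python3 - <<'E'
from h import *
print(hole_now(.046).round(4),pose()[2]['force'].round(2),pose()[2]['moment'].round(3))
f=grab_frame("side");cv2.imwrite("pics/s8.png",f);crop(f,230,110,160,140,5,"s8a")
E
```

```text
t: 10.6
eef_pos: [0.6205, -0.1488, 0.1674]
ee_rot: [3.141, -0.274, 0.047]
force: [-0.0, -3.1, -2.5]
width: 0.0661
[ 0.6147 -0.149   0.1833] [-0.04 -3.14 -2.47] [-0.996  1.227 -0.249]
```

View pics/s8a.png

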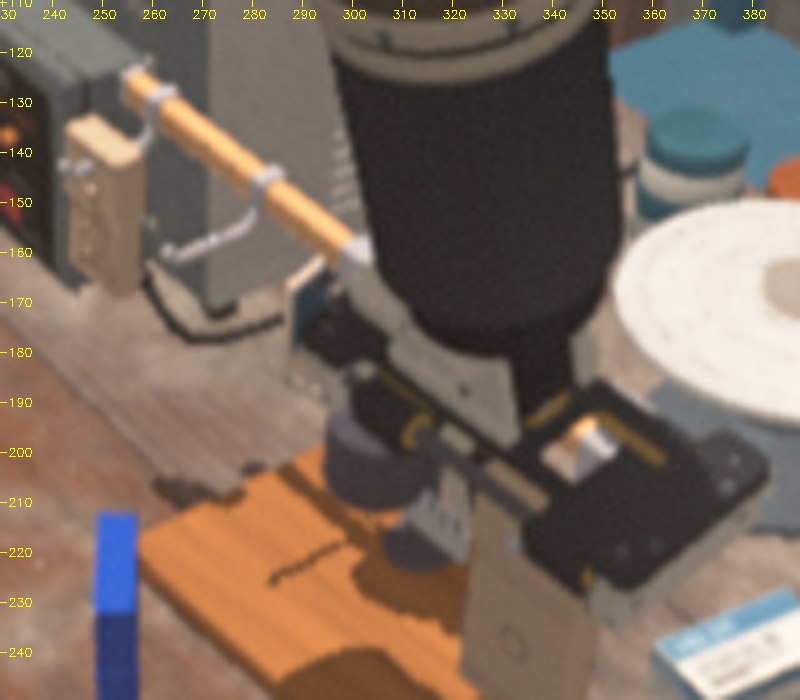

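```bash
cat >> h.py <<'E'
BASE=(.6425,.0055,.047)
def theta(obs):
    def r(p): return np.hstack([(proj(n,bar2world((*BASE,p[0]),np.array(l)/1000))[0]-np.array(uv)) for n,l,uv in obs])
    s=least_squares(r,[0.]); return s.x[0],r(s.x).reshape(-1,2).round(1)
E
python3 - <<'E'
from h import *
f0=cv2.imread("pics/side0.png");f=cv2.imread("pics/s8.png")
crop(f0,245,130,50,60,10,"a0");crop(f,245,110,50,60,10,"a8")
E
```

```text
(no output)
```

View pics/a0.png

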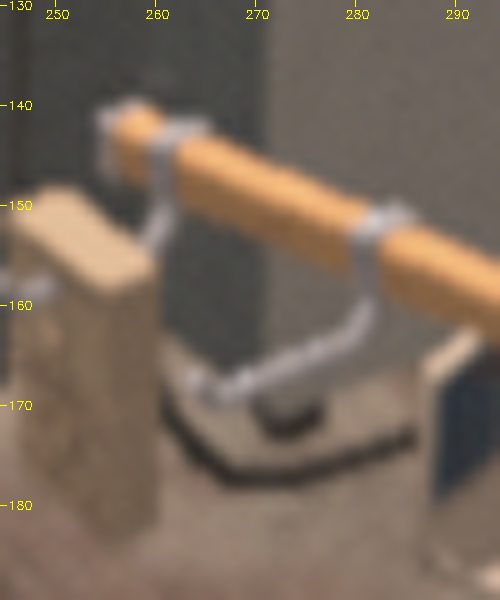

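View pics/a8.png

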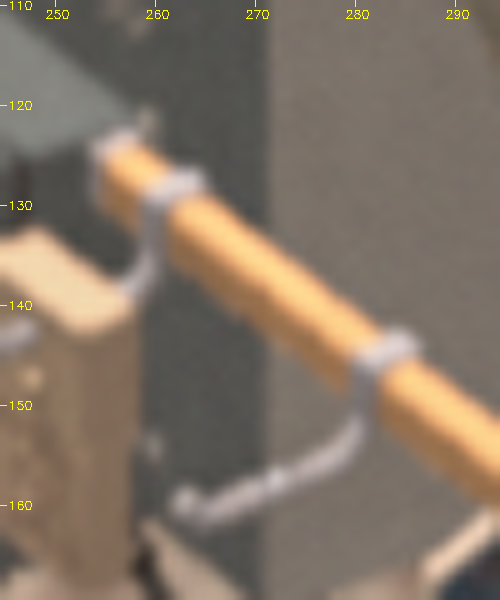

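```bash
python3 - <<'E'
from h import *
pts=[(0,190,8),(0,80,9),(-62,80,-10)]
for nm,uv in(("0",[(256.5,140),(283,150.8),(263.7,167.3)]),("8",[(256,123.5),(283.5,144),(263.2,159.3)])):
    t,r=theta([("side",l,u) for l,u in zip(pts,uv)]); print(nm,t,r.tolist()); print(hooks((*BASE,t,.006))[0][1])
E
```

```text
0 -0.1875180910513085 [[0.8, -0.3], [0.1, 0.6], [-0.3, -0.1]]
[ 0.61499583 -0.154691    0.22068883]
8 0.06465119233838618 [[0.8, -0.2], [0.1, 0.4], [-0.8, 0.2]]
[ 0.61482667 -0.15109455  0.18090697]
```

```bash
python3 -m inch '[[[0,0.002,0,0,0,0,1],[0,0.002,0,0,0,0,1],[0,0.002,0,0,0,0,1],[0,0.002,0,0,0,0,1],[0,0,0,0,0,0,1],[0,0,0,0,0,0,1]]]';python3 - <<'E'
from h import *
print(hole_now(.046).round(4),pose()[2]['force'].round(2),pose()[2]['moment'].round(3))
f=grab_frame("side");cv2.imwrite("pics/s9.png",f);crop(f,245,110,60,60,10,"a9");crop(f,300,180,70,80,8,"b9")
E
```

```text
t: 11.25
eef_pos: [0.621, -0.1529, 0.1679]
ee_rot: [3.141, -0.274, 0.047]
force: [0.1, 2.0, -0.7]
width: 0.0663
[ 0.6152 -0.1531  0.1838] [ 0.07  1.99 -0.74] [0.265 0.747 0.114]
```

View pics/a9.png

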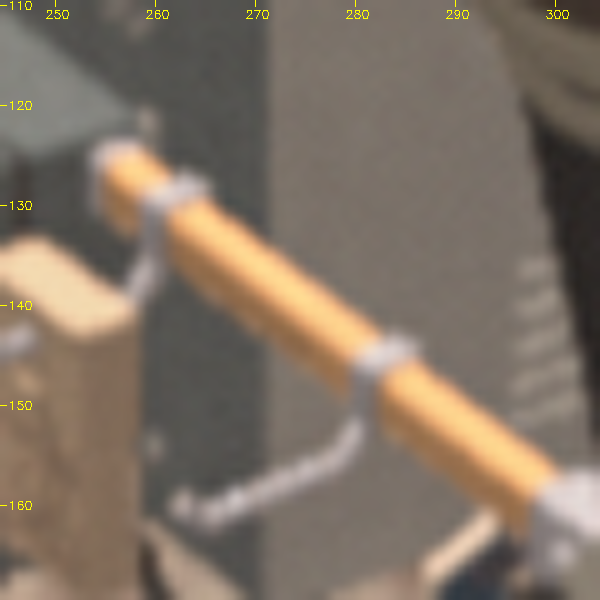

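View pics/b9.png

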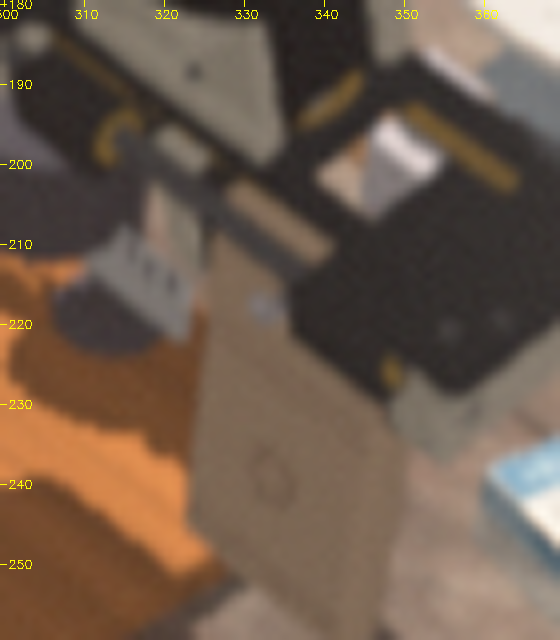

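```bash
python3 -m inch '[[[-0.0008,-0.001,0.0029,0,0,0,1],[-0.0008,-0.0008,0.0029,0,0,0,1],[-0.0008,-0.0008,0.0029,0,0,0,1],[-0.0008,-0.0008,0.0029,0,0,0,1],[0,0,0,0,0,0,1]]]';python3 - <<'E'
from h import *
print(hole_now(.046).round(4),pose()[2]['force'].round(2),pose()[2]['moment'].round(3))
f=grab_frame("side");cv2.imwrite("pics/s10.png",f);crop(f,245,110,60,60,10,"a10")
E
python3 -m inch '[[[-0.0008,-0.0008,0.0029,0,0,0,1],[-0.0008,-0.0008,0.0029,0,0,0,1],[-0.0008,-0.0008,0.0029,0,0,0,1],[0,0,0,0,0,0,1]]]';python3 - <<'E'
from h import *
print(hole_now(.046).round(4),pose()[2]['force'].round(2),pose()[2]['moment'].round(3))
f=grab_frame("side");cv2.imwrite("pics/s11.png",f);crop(f,245,110,60,60,10,"a11");crop(f,300,180,70,80,8,"b11")
E
```

```text
t: 11.8
eef_pos: [0.6206, -0.1512, 0.1614]
ee_rot: [3.141, -0.273, 0.047]
force: [0.9, -0.1, -0.8]
width: 0.0657
[ 0.6148 -0.1515  0.1773] [ 0.92 -0.11 -0.82] [-0.341  0.694 -0.087]
t: 12.25
eef_pos: [0.6205, -0.15, 0.1569]
ee_rot: [3.141, -0.273, 0.047]
force: [0.4, -2.0, -0.5]
width: 0.0658
[ 0.6147 -0.1502  0.1728] [ 0.43 -1.99 -0.54] [-0.476  0.903 -0.145]
```

View pics/a10.png

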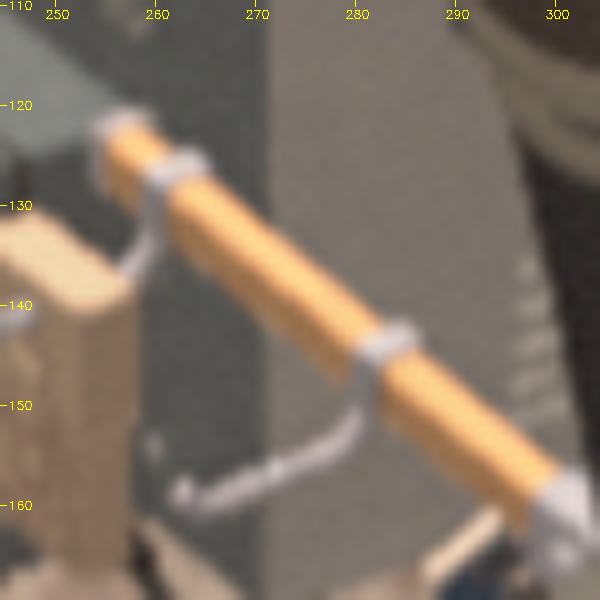

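View pics/a11.png

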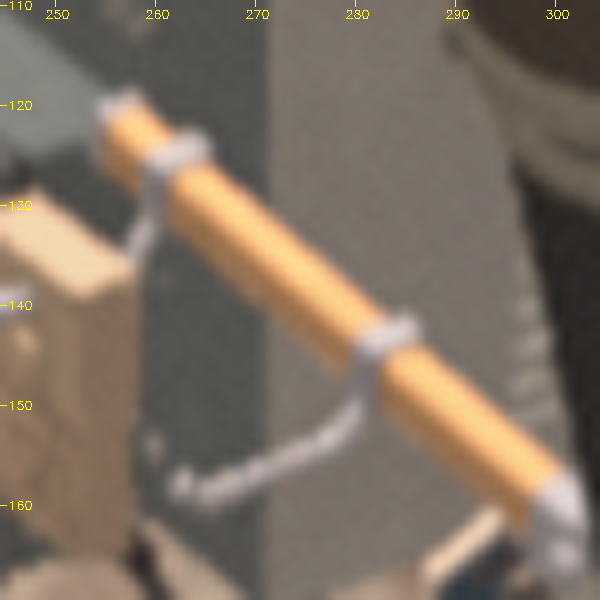

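View pics/b11.png

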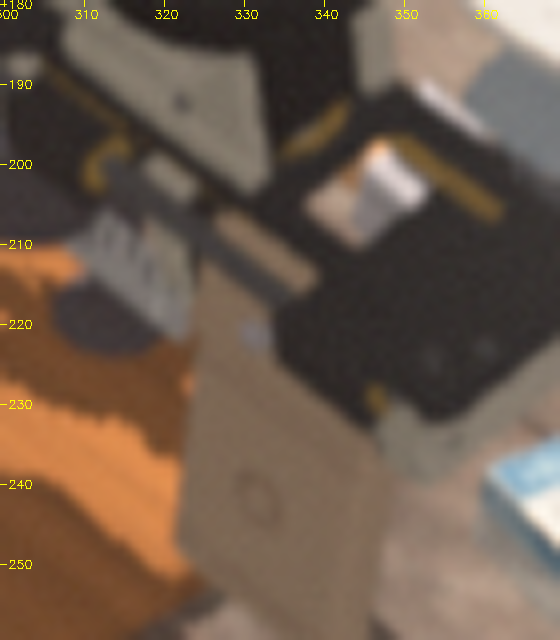

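```bash
python3 -m inch '[[[-0.0008,0.0015,0.0029,0,0,0,1],[-0.0008,0,0.0029,0,0,0,1],[-0.0008,-0.0004,0.0029,0,0,0,1],[0,0,0,0,0,0,1],[0,0,0,0,0,0,1]]]';python3 - <<'E'
from h import *
print(hole_now(.046).round(4),pose()[2]['force'].round(2),pose()[2]['moment'].round(3))
f=grab_frame("side");cv2.imwrite("pics/s12.png",f);crop(f,245,110,60,60,10,"a12");crop(f,300,180,70,80,8,"b12")
E
python3 -m inch '[[[-0.0008,-0.0004,0.0029,0,0,0,1],[-0.0008,-0.0004,0.0029,0,0,0,1],[0,0,0,0,0,0,1],[0,0,0,0,0,0,1]]]';python3 - <<'E'
from h import *
print(hole_now(.046).round(4),pose()[2]['force'].round(2),pose()[2]['moment'].round(3))
f=grab_frame("side");cv2.imwrite("pics/s13.png",f);crop(f,245,110,60,60,10,"a13");crop(f,300,180,70,80,8,"b13")
E
```

```text
t: 12.8
eef_pos: [0.6207, -0.1505, 0.1527]
ee_rot: [3.141, -0.274, 0.047]
force: [-0.3, 1.6, 1.1]
width: 0.0661
[ 0.6149 -0.1507  0.1686] [-0.29  1.6   1.1 ] [0.429 1.074 0.169]
t: 13.25
eef_pos: [0.6208, -0.1501, 0.1497]
ee_rot: [3.141, -0.274, 0.047]
force: [-0.2, 2.3, 0.6]
width: 0.066
[ 0.6149 -0.1504  0.1656] [-0.25  2.29  0.61] [0.549 1.08  0.203]
```

View pics/a12.png

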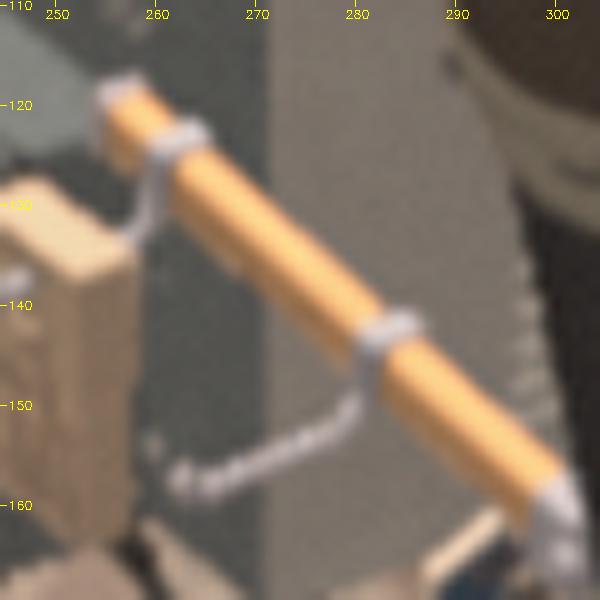

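View pics/a13.png

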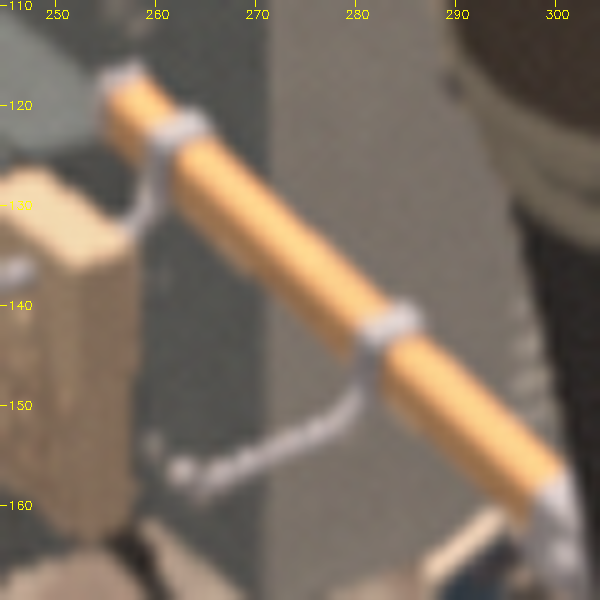

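View pics/b13.png

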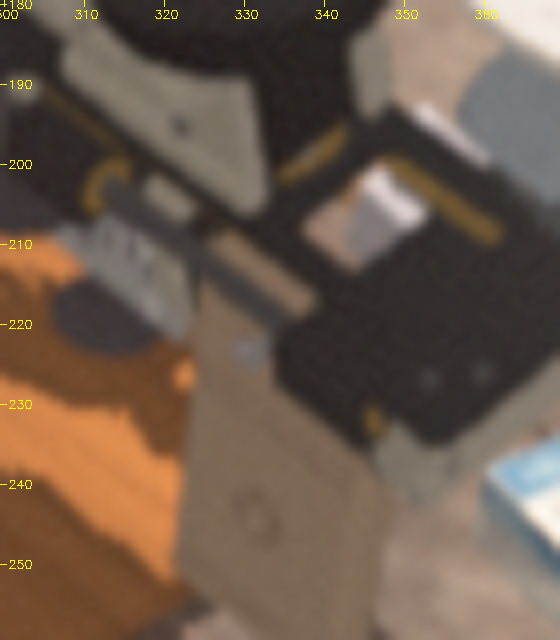

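```bash
python3 -m inch '[[[0.0004,-0.0015,-0.0015,0,0,0,1],[0,-0.0015,0,0,0,0,1],[0,0,0,0,0,0,1],[0,0,0,0,0,0,1]]]';python3 - <<'E'
from h import *
print(hole_now(.046).round(4),pose()[2]['force'].round(2),pose()[2]['moment'].round(3))
E
```

```text
t: 13.7
eef_pos: [0.6207, -0.1488, 0.1505]
ee_rot: [3.141, -0.274, 0.047]
force: [0.3, -1.1, -1.1]
width: 0.0661
[ 0.6149 -0.1491  0.1664] [ 0.28 -1.09 -1.09] [-0.538  0.848 -0.159]
```

```bash
python3 -m inch '[[[-0.0003,0.0012,0.0013,0,0,0,1],[0,0,0,0,0,0,1],[0,0,0,0,0,0,1]]]';python3 - <<'E'
from h import *
print(hole_now(.046).round(4),pose()[2]['force'].round(2),pose()[2]['moment'].round(3))
E
```

```text
t: 14.0
eef_pos: [0.6207, -0.1491, 0.1498]
ee_rot: [3.141, -0.274, 0.047]
force: [0.5, 1.0, -0.1]
width: 0.0657
[ 0.6149 -0.1494  0.1657] [ 0.55  1.02 -0.11] [0.377 1.028 0.124]
```

```bash
python3 -m inch '[[[0,0,0,0,0,0,0.23],[0,0,0,0,0,0,0.2],[0,0,0,0,0,0,0.15],[0,0,0,0,0,0,0.1],[0,0,0,0,0,0,0.05],[0,0,0,0,0,0,0.0]]]';python3 - <<'E'
from h import *
print(pose()[2]['force'].round(2),pose()[2]['moment'].round(3))
f=grab_frame("side");cv2.imwrite("pics/s14.png",f);crop(f,245,110,60,60,10,"a14");crop(f,300,180,70,80,8,"b14")
E
```

```text
t: 14.6
eef_pos: [0.6207, -0.1493, 0.1498]
ee_rot: [3.141, -0.274, 0.047]
force: [0.5, 0.1, 0.4]
width: 0.0855
[0.52 0.15 0.43] [-0.1    0.893 -0.012]
```

View pics/a14.png

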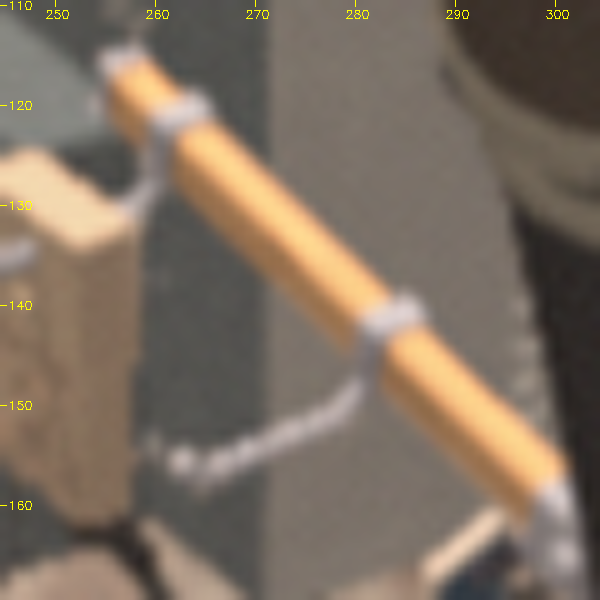

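View pics/b14.png

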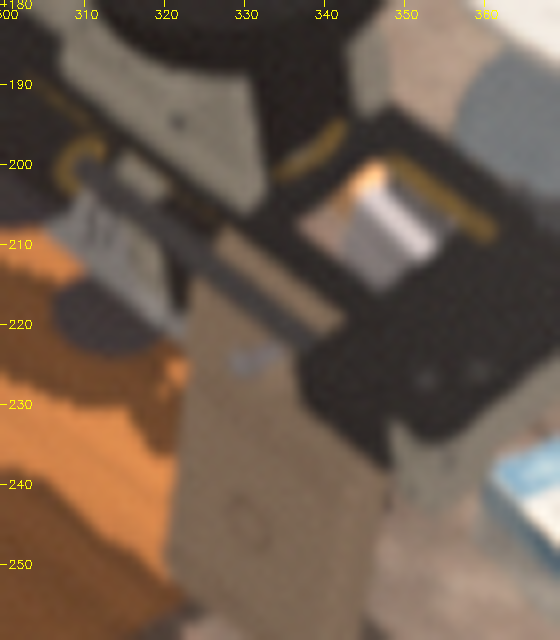

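```bash
python3 -m inch '[[[-0.01,0,-0.0027,0,0,0,0],[-0.02,0,-0.0055,0,0,0,0],[-0.03,0,-0.008,0,0,0,0],[-0.04,0,-0.011,0,0,0,0],[-0.04,0,-0.011,0,0,0,0],[-0.04,0,-0.011,0,0,0,0],[0,0,0,0,0,0,0]]]';python3 - <<'E'
from h import *
f=grab_frame("side");cv2.imwrite("pics/s15.png",f);crop(f,230,100,160,140,5,"a15")
P,R=gp2tcp([.426,.1715,.088],.27,.12); print(P)
plan(P+[0,0,.12],R)
E
```

```text
t: 15.35
eef_pos: [0.5242, -0.1538, 0.149]
ee_rot: [3.141, -0.273, 0.046]
force: [0.1, 0.4, -0.1]
width: 0.0877
[0.43103145 0.17210669 0.06968835]
turn total norm [ 0.0065 -0.0014 -0.0225] deg 4.2 min rows 1
shift in FINAL tool axes, total norm [-0.085  -0.6698 -0.1068] mm [ -42.5 -334.9  -53.4] world [-94.9 325.9  40.1] dist 0.3418
shift in CURRENT tool axes norm [-0.1316 -0.6598 -0.1209]
```

View pics/a15.png

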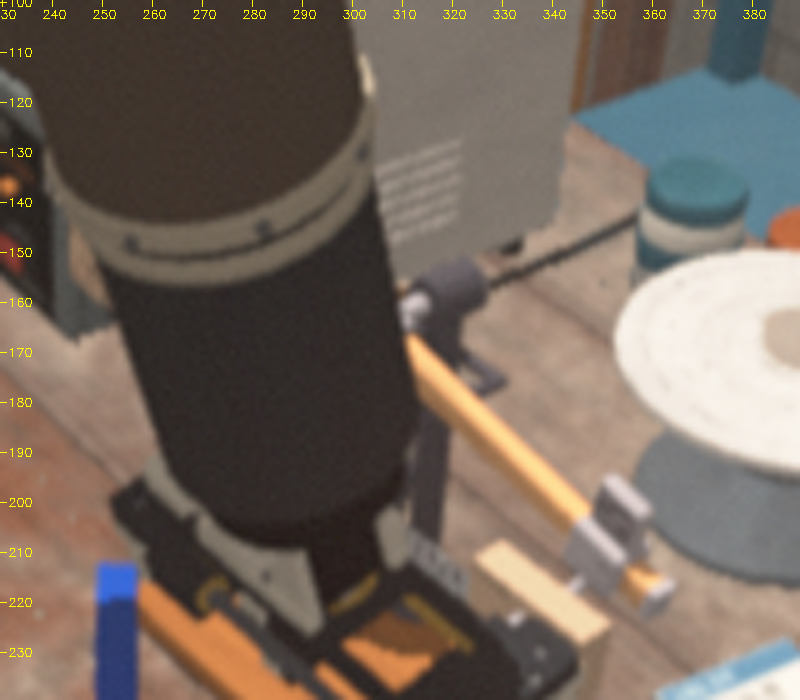

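```bash
python3 -m inch '[[[0.0,0,-0.05,0,0,0,0],[0.0,0,-0.06,0.0065,-0.0014,-0.0225,0],[0,0,-0.05,0,0,0,0],[0,0,0,0,0,0,0]]]';python3 - <<'E'
from h import *
P,R=gp2tcp([.426,.1715,.088],.27,.12)
print(pose()[0]);plan(P+[0,0,.12],R)
E
```

```text
t: 15.8
eef_pos: [0.5078, -0.1554, 0.2304]
ee_rot: [3.14, -0.276, 0.121]
force: [0.5, 0.4, -0.6]
width: 0.0878
[ 0.50777769 -0.15542702  0.23037034]
turn total norm [ 0.0004 -0.0019  0.0002] deg 0.3 min rows 1
shift in FINAL tool axes, total norm [-0.093  -0.6687  0.0587] mm [ -46.5 -334.4   29.3] world [-76.7 327.5 -40.7] dist 0.3389
shift in CURRENT tool axes norm [-0.0928 -0.6689  0.0572]
```

```bash
python3 -m inch '[[[-0.0116,-0.0835,0.0073,0,-0.0019,0,0],[-0.0116,-0.0835,0.0073,0,0,0,0],[-0.0116,-0.0835,0.0073,0,0,0,0],[-0.0116,-0.0835,0.0073,0,0,0,0],[-0.0116,-0.0835,0.0073,0,0,0,0],[-0.0116,-0.0835,0.0073,0,0,0,0],[-0.0116,-0.0835,0.0073,0,0,0,0],[-0.0116,-0.0835,0.0073,0,0,0,0],[0,0,0,0,0,0,0],[0,0,0,0,0,0,0]]]';python3 - <<'E'
from h import *
P,R=gp2tcp([.426,.1715,.088],.27,.12)
print(pose()[0]);plan(P,R)
f=grab_frame("side");cv2.imwrite("pics/s16.png",f);g=grab_frame("top");cv2.imwrite("pics/t16.png",g);crop(f,150,110,240,160,3.3,"a16");crop(g,190,155,150,110,5.3,"b16")
E
```

```text
t: 16.8
eef_pos: [0.4286, 0.1731, 0.1853]
ee_rot: [3.141, -0.262, 0.123]
force: [0.3, -1.1, 0.2]
width: 0.0879
[0.42855347 0.1731038  0.18525966]
turn total norm [0.     0.0024 0.001 ] deg 0.5 min rows 1
shift in FINAL tool axes, total norm [-0.0571  0.0026  0.224 ] mm [-28.6   1.3 112. ] world [   2.5   -1.  -115.6] dist 0.1156
shift in CURRENT tool axes norm [-0.0555  0.0024  0.2244]
```

View pics/a16.png

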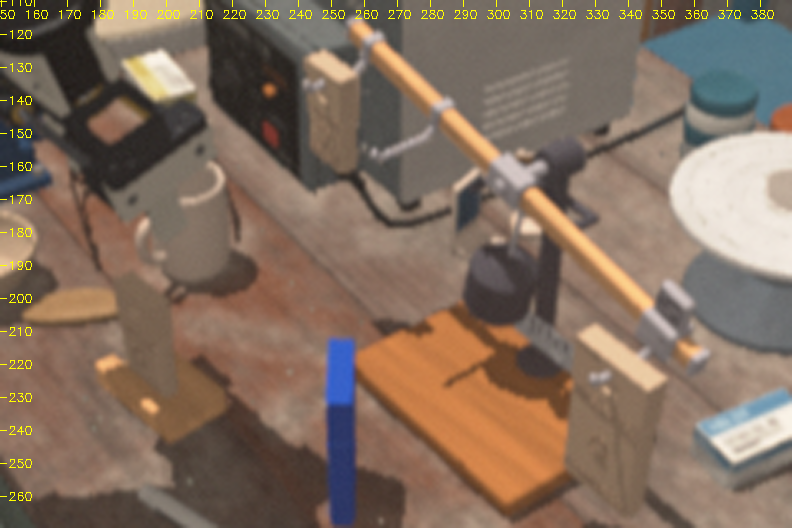

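View pics/b16.png

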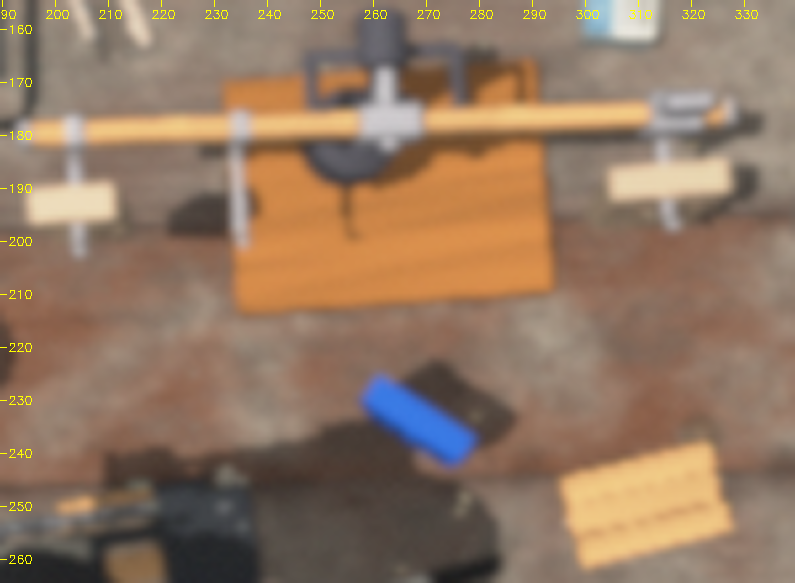

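```bash
python3 -m inch '[[[-0.0095,0.0004,0.0374,0,0.002,0.001,0],[-0.0095,0.0004,0.0374,0,0,0,0],[-0.0095,0.0004,0.0374,0,0,0,0],[-0.0095,0.0004,0.0374,0,0,0,0],[-0.0095,0.0004,0.0374,0,0,0,0.1],[-0.0095,0.0004,0.0374,0,0,0,0.2],[0,0,0,0,0,0,0.3],[0,0,0,0,0,0,0.3]]]';python3 - <<'E'
from h import *
P,R=gp2tcp([.426,.1715,.088],.27,.12)
print(pose()[0]);plan(P,R)
f=grab_frame("side");cv2.imwrite("pics/s17.png",f);crop(f,150,150,110,110,5.4,"a17")
E
```

```text
t: 17.7
eef_pos: [0.4357, 0.1713, 0.0758]
ee_rot: [-3.141, -0.258, 0.115]
force: [0.4, 0.2, -0.3]
width: 0.0634
[0.43574405 0.17129364 0.07576942]
turn total norm [ 0.0002  0.0039 -0.0016] deg 0.8 min rows 1
shift in FINAL tool axes, total norm [-0.0121 -0.0027  0.0093] mm [-6.  -1.4  4.6] world [-4.7  0.8 -6.1] dist 0.0077
shift in CURRENT tool axes norm [-0.012  -0.0027  0.0094]
```

View pics/a17.png

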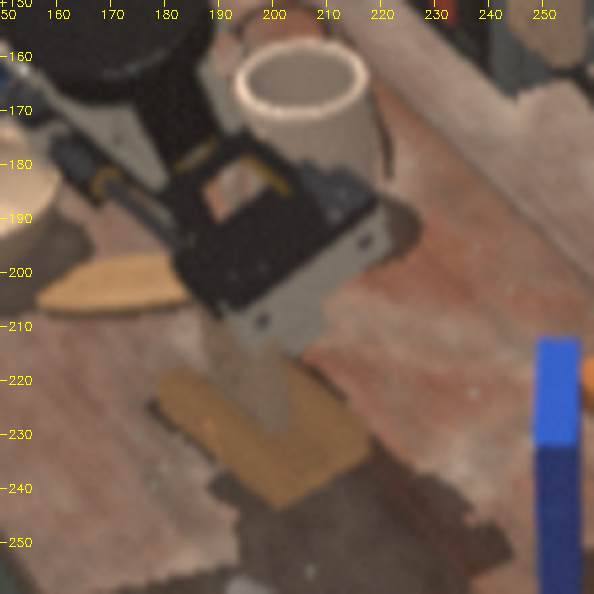

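```bash
python3 -m inch '[[[-0.012,-0.0027,0.0094,0,0,0,0.3],[0,0,0,0,0,0,0.3]]]';python3 - <<'E'
from h import *
P,R=gp2tcp([.426,.1715,.088],.27,.12)
p,_,s=pose();print(p,s["q"].round(3));plan(P,R)
E
```

```text
t: 17.95
eef_pos: [0.4328, 0.1745, 0.0731]
ee_rot: [-3.139, -0.253, 0.117]
force: [-0.9, -0.2, 0.4]
width: 0.0615
[0.43282507 0.17445713 0.07310779] [ 0.907  0.051 -1.016  0.513 -0.366  0.313]
turn total norm [-0.0006  0.0055 -0.001 ] deg 1.0 min rows 1
shift in FINAL tool axes, total norm [-0.0058  0.0042  0.0055] mm [-2.9  2.1  2.7] world [-1.8 -2.4 -3.4] dist 0.0045
shift in CURRENT tool axes norm [-0.0057  0.0043  0.0056]
```

```bash
python3 -m inch '[[[0,0,0,0,-0.0105,0,0.3],[0,0,0,0,0,0,0.3]]]';python3 - <<'E'
from h import *
P,R=gp2tcp([.426,.1715,.088],.22,.12)
p,_,s=pose();print(p,s["q"].round(3));plan(P,R)
E
```

```text
t: 18.15
eef_pos: [0.4335, 0.1757, 0.0735]
ee_rot: [-3.138, -0.22, 0.117]
force: [-0.3, 0.9, 0.2]
width: 0.0615
[0.43352998 0.17570111 0.07348511] [ 0.914  0.067 -0.949  0.382 -0.424  0.436]
turn total norm [-0.001   0.0001 -0.001 ] deg 0.3 min rows 1
shift in FINAL tool axes, total norm [-0.0092  0.0065  0.0062] mm [-4.6  3.3  3.1] world [-3.4 -3.7 -4. ] dist 0.0064
shift in CURRENT tool axes norm [-0.0092  0.0066  0.0062]
```

```bash
python3 -m inch '[[[-0.0092,0.0065,0.0062,0,0,0,0.3],[0,0,0,0,0,0,0.3]]]';python3 - <<'E'
from h import *
P,R=gp2tcp([.426,.1715,.088],.22,.12)
p,_,s=pose();print(p,s["q"].round(3));plan(P,R)
E
```

```text
t: 18.35
eef_pos: [0.4285, 0.1695, 0.068]
ee_rot: [-3.141, -0.219, 0.117]
force: [-1.0, -0.2, 0.3]
width: 0.0615
[0.42851451 0.16947099 0.06801098] [ 0.911  0.066 -0.975  0.403 -0.404  0.416]
turn total norm [-0.0001  0.0004 -0.0008] deg 0.2 min rows 1
shift in FINAL tool axes, total norm [ 0.0043 -0.0046 -0.002 ] mm [ 2.2 -2.3 -1. ] world [1.6 2.5 1.4] dist 0.0033
shift in CURRENT tool axes norm [ 0.0043 -0.0046 -0.002 ]
```

```bash
python3 -m inch '[[[0.002,-0.003,-0.001,0,0,-0.0008,0.3],[0,0,0,0,0,0,0.35]]]';python3 - <<'E'
from h import *
P,R=gp2tcp([.426,.1715,.088],.22,.12)
p,_,s=pose();print(p);plan(P,R)
f=grab_frame("side");cv2.imwrite("pics/s18.png",f);crop(f,150,150,110,110,5.4,"a18")
E
```

```text
t: 18.55
eef_pos: [0.4303, 0.1723, 0.0695]
ee_rot: [-3.14, -0.22, 0.12]
force: [0.4, -0.6, -0.6]
width: 0.0586
[0.43025489 0.17228776 0.06952729]
turn total norm [-0.0005  0.0001  0.    ] deg 0.1 min rows 1
shift in FINAL tool axes, total norm [-0.0004  0.0005  0.0001] mm [-0.2  0.3  0. ] world [-0.1 -0.3 -0.1] dist 0.0003
shift in CURRENT tool axes norm [-0.0004  0.0005  0.0001]
```

View pics/a18.png

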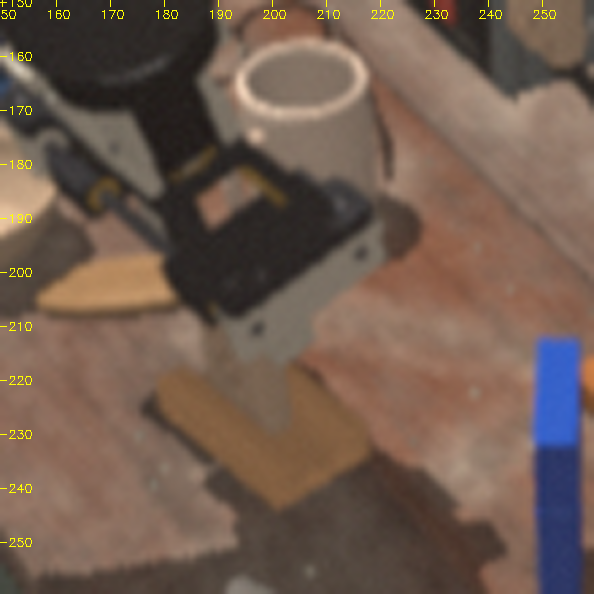

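Aligned. Close and lift.

```bash
python3 -m inch '[[[0,0,0,0,0,0,0.4],[0,0,0,0,0,0,0.5],[0,0,0,0,0,0,1],[0,0,0,0,0,0,1],[0,0,0,0,0,0,1]]]' 30; python3 -c "
from h import *
print(pose()[0],pose()[2]['force'],pose()[2]['moment'])"
python3 -m inch '[[[0.0044,0,-0.0195,0,0,0,1],[0.0044,0,-0.0195,0,0,0,1],[0.0088,0,-0.039,0,0,0,1],[0.0088,0,-0.039,0,0,0,1],[0.0088,0,-0.039,0,0,0,1],[0.0088,0,-0.039,0,0,0,1],[0.0088,0,-0.039,0,0,0,1],[0.0088,0,-0.039,0,0,0,1],[0,0,0,0,0,0,1],[0,0,0,0,0,0,1]]]'; python3 - <<'E'
from h import *
p,_,s=pose();print(p,s["force"].round(2),s["q"].round(3))
f=grab_frame("side");cv2.imwrite("pics/s19.png",f);g=grab_frame("top");cv2.imwrite("pics/t19.png",g);crop(f,150,110,240,160,3.3,"a19");crop(g,190,155,150,110,5.3,"b19")
E
```

```text
t: 19.1
eef_pos: [0.4302, 0.1722, 0.0694]
ee_rot: [-3.14, -0.219, 0.12]
force: [0.2, 0.3, 1.8]
width: 0.0481
[0.43020023 0.17216046 0.06939876] [0.22929102 0.33079297 1.80015722] [-0.33909267  0.68832149 -0.08867093]
t: 20.1
eef_pos: [0.4302, 0.1719, 0.2088]
ee_rot: [-3.14, -0.219, 0.119]
force: [-0.1, 0.2, -3.2]
width: 0.0484
[0.43024695 0.17186696 0.20880849] [-0.13  0.16 -3.21] [ 0.943 -0.126 -0.699  0.21  -0.857  0.62 ]
```

View pics/a19.png

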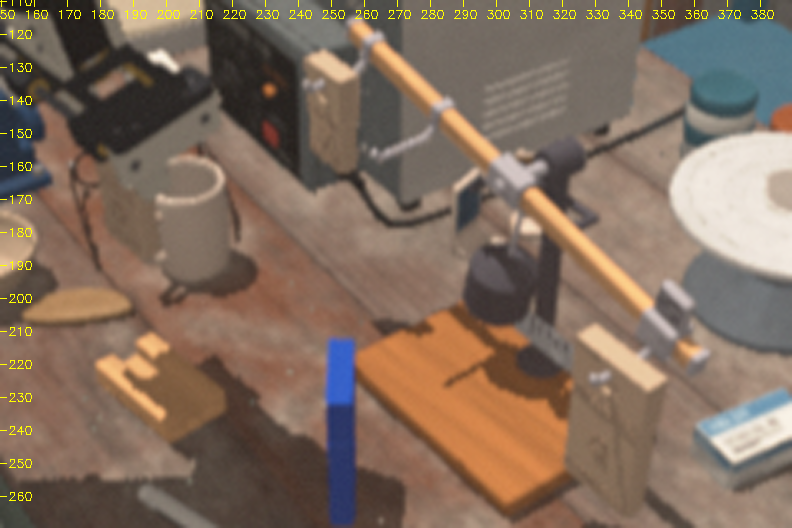

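View pics/b19.png

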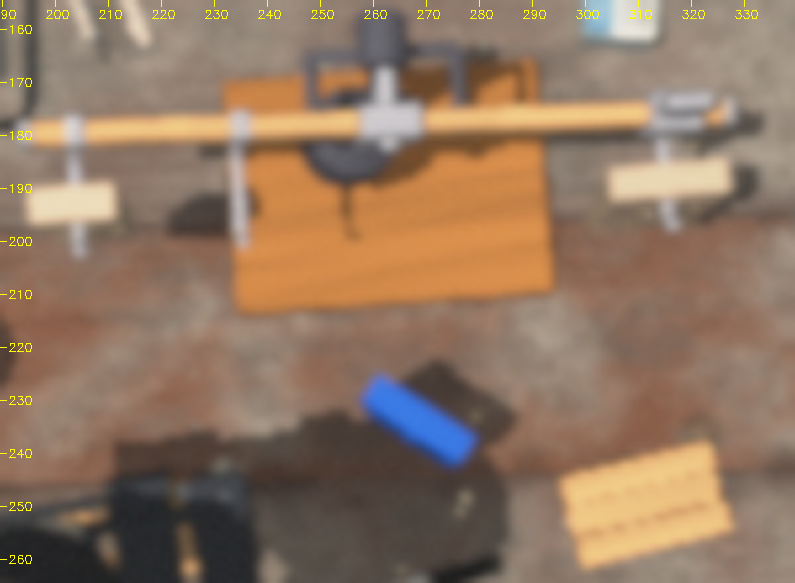

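```bash
python3 - <<'E'
from h import *
f=cv2.imread("pics/s19.png");g=cv2.imread("pics/t19.png")
crop(f,245,100,60,65,10,"a20");crop(g,215,170,40,40,14,"b20")
t3=g.astype(float)
for v in range(184,202,2):
    row=t3[v,226:244].mean(1); bg=np.median(row); w=np.clip(row-bg-15,0,None)
    k=np.argmax(w); sl=slice(max(k-3,0),k+4); u=226+(np.arange(18)[sl]*w[sl]).sum()/w[sl].sum(); print(v,round(u,2),onz("top",(u,v),.212).round(4))
E
```

```text
184 233.99 [0.6264 0.0879 0.212 ]
186 234.18 [0.6206 0.0875 0.212 ]
188 234.44 [0.6149 0.0868 0.212 ]
190 234.45 [0.6092 0.0869 0.212 ]
192 234.66 [0.6035 0.0863 0.212 ]
194 234.78 [0.5978 0.0861 0.212 ]
196 234.84 [0.5921 0.086  0.212 ]
198 235.08 [0.5864 0.0854 0.212 ]
200 235.39 [0.5808 0.0845 0.212 ]
```

View pics/a20.png

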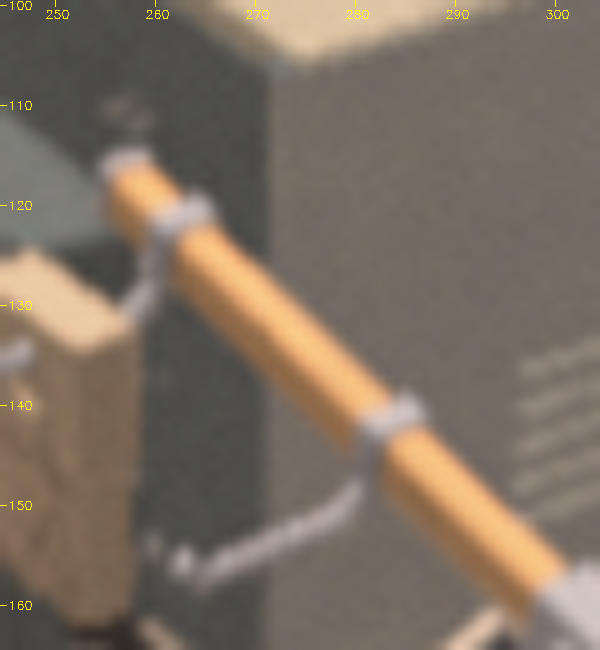

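View pics/b20.png

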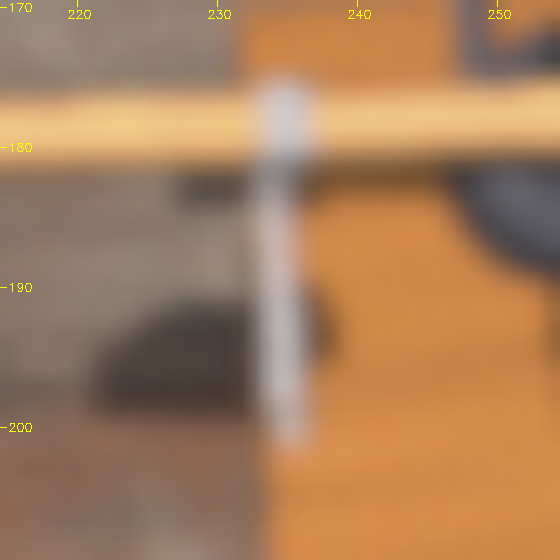

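```bash
python3 - <<'E'
from h import *
pts=[(0,190,8),(0,80,9),(-62,80,-10)]
t,r=theta([("side",l,u) for l,u in zip(pts,[(256.7,115.8),(283.6,141),(262.8,155.8)])]);print(t,r.tolist());print(hooks((*BASE,t,.006))[0])
X,e=tri((262.8,155.8),(235.2,200));print(X,e)
print(proj("top",bar2world((*BASE,t),[[-.062,.08,-.012],[-.035,.08,-.018]])))
E
```

```text
0.18746145518021723 [[0.9, -0.1], [0.7, 0.4], [-0.4, 0.2]]
[[ 0.60363574  0.08683508  0.2063297 ]
 [ 0.61457556 -0.14575566  0.1621611 ]]
[0.5795628  0.08476948 0.21870291] [[0.1, -0.0], [-0.0, 0.1]]
[[235.693102   201.10135443]
 [234.87357755 191.92285425]]
```

```bash
python3 - <<'E'
from h import *
O=np.array([0,0,-.0019])
P,R=tcp_for_hole([.554,.0839,.216],.047,.22,O)
print(hole_now(.12,O));plan(P,R)
E
```

```text
[0.42588744 0.17091124 0.22464802]
turn total norm [-0.0051  0.0008  0.0225] deg 4.2 min rows 1
shift in FINAL tool axes, total norm [0.2381 0.1865 0.071 ] mm [119.1  93.2  35.5] world [128.2 -87.3  -8.6] dist 0.1553
shift in CURRENT tool axes norm [0.2245 0.204  0.0672]
```

```bash
python3 -m inch '[[[0,0,0,-0.0026,0.0004,0.0112,1],[0,0,0,-0.0025,0.0004,0.0113,1],[0.0397,0.0311,0.0118,0,0,0,1],[0.0397,0.0311,0.0118,0,0,0,1],[0.0397,0.0311,0.0118,0,0,0,1],[0.0397,0.0311,0.0118,0,0,0,1],[0.0397,0.0311,0.0118,0,0,0,1],[0.0397,0.0311,0.0118,0,0,0,1],[0,0,0,0,0,0,1],[0,0,0,0,0,0,1]]]'; python3 - <<'E'
from h import *
O=np.array([0,0,-.0019])
P,R=tcp_for_hole([.554,.0839,.216],.047,.22,O)
print(hole_now(.047,O));plan(P,R);print(pose()[2]['force'].round(2))
f=grab_frame("side");cv2.imwrite("pics/s21.png",f);g=grab_frame("top");cv2.imwrite("pics/t21.png",g);crop(f,200,110,120,110,5.3,"a21");crop(g,190,160,100,70,7,"b21")
E
```

```text
t: 21.2
eef_pos: [0.5583, 0.0838, 0.199]
ee_rot: [3.141, -0.219, 0.046]
force: [-0.7, 1.1, -2.7]
width: 0.0483
[0.55421873 0.08365054 0.21568201]
turn total norm [ 0.0001  0.0004 -0.0004] deg 0.1 min rows 1
shift in FINAL tool axes, total norm [-0.0002 -0.0005 -0.0007] mm [-0.1 -0.3 -0.4] world [-0.2  0.3  0.3] dist 0.0005
shift in CURRENT tool axes norm [-0.0002 -0.0005 -0.0007]
[-0.66  1.11 -2.69]
```

View pics/a21.png

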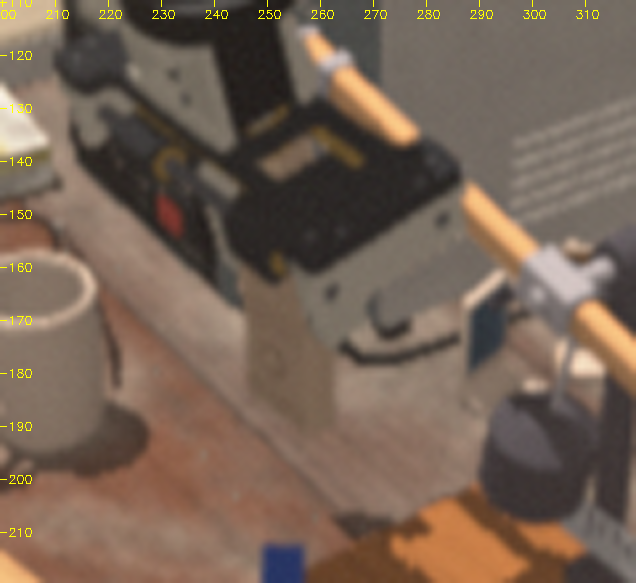

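View pics/b21.png

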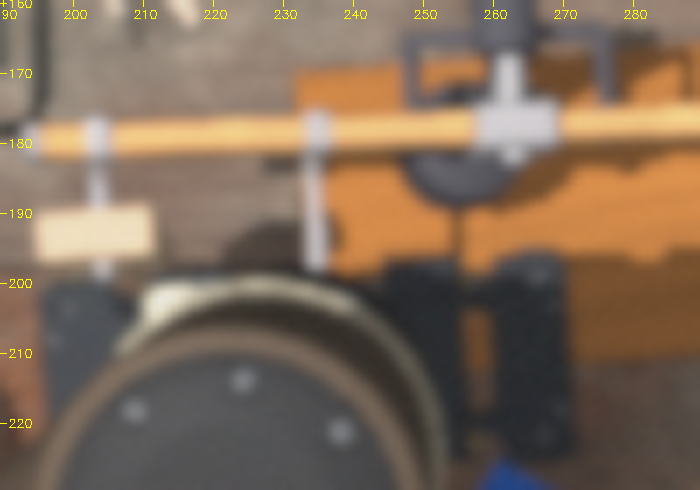

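```bash
python3 -m inch '[[[0.0137,0,0.0027,0,0,0,1],[0.0137,0,0.0031,0,0,0,1],[0.0098,0,0.0022,0,0,0,1],[0.0098,0,0.0022,0,0,0,1]]]'; python3 -c "
from h import *
O=np.array([0,0,-.0019])
print(hole_now(.047,O).round(4),pose()[2]['force'].round(2),pose()[2]['moment'].round(3))"; python3 -m inch '[[[0.0078,0,0.0017,0,0,0,1],[0.0078,0,0.0017,0,0,0,1]]]';python3 - <<'E'
from h import *
O=np.array([0,0,-.0019])
print(hole_now(.047,O).round(4),pose()[2]['force'].round(2),pose()[2]['moment'].round(3))
f=grab_frame("side");cv2.imwrite("pics/s22.png",f);crop(f,220,100,120,110,5.3,"a22"); g=grab_frame("top");cv2.imwrite("pics/t22.png",g);crop(g,190,160,100,70,7,"b22")
E
```

```text
t: 21.7
eef_pos: [0.5834, 0.0862, 0.2011]
ee_rot: [-3.14, -0.222, 0.047]
force: [0.0, 0.0, -2.0]
width: 0.0478
[0.5792 0.086  0.2177] [ 0.03  0.02 -2.05] [-0.084  0.868 -0.01 ]
t: 21.9
eef_pos: [0.5912, 0.0863, 0.201]
ee_rot: [-3.14, -0.221, 0.047]
force: [-0.2, -0.3, -2.7]
width: 0.0477
[0.587  0.0861 0.2176] [-0.15 -0.32 -2.66] [-0.118  0.883 -0.034]
```

View pics/a22.png

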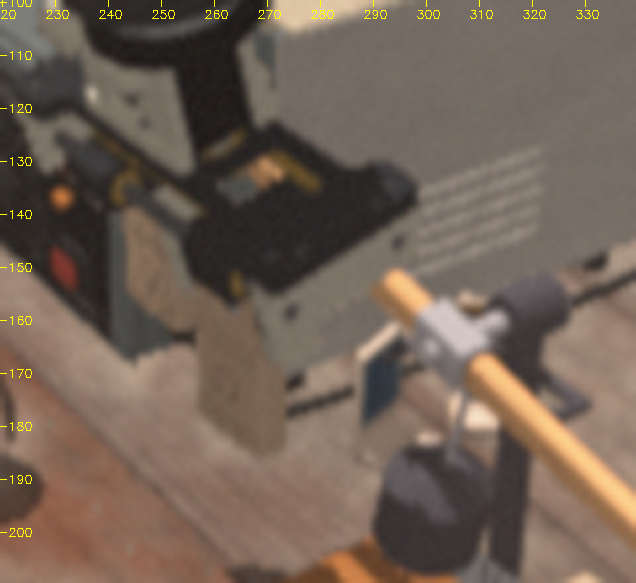

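View pics/b22.png

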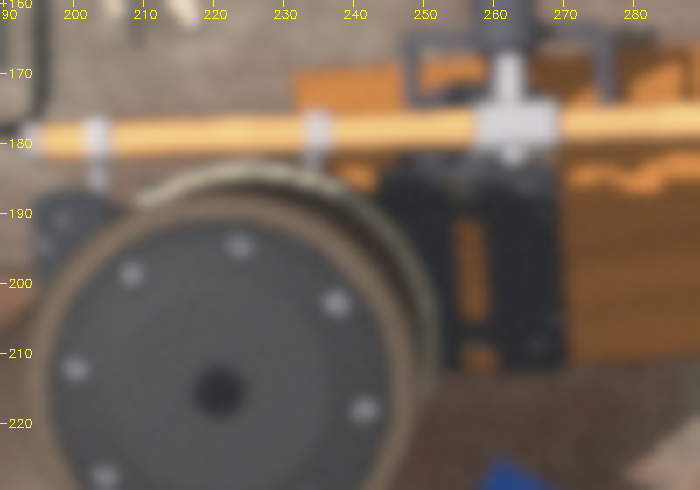

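```bash
python3 -m inch '[[[0.0078,0,0.0018,0,0,0,1],[0.0078,0.0006,0.002,0,0,0,1],[0.0078,0,0.002,0,0,0,1],[0.0078,0,0.002,0,0,0,1],[0,0,0,0,0,0,1]]]';python3 - <<'E'
from h import *
O=np.array([0,0,-.0019])
print(hole_now(.047,O).round(4),pose()[2]['force'].round(2),pose()[2]['moment'].round(3))
f=grab_frame("side");cv2.imwrite("pics/s23.png",f);crop(f,220,100,120,110,5.3,"a23"); g=grab_frame("top");cv2.imwrite("pics/t23.png",g);crop(g,190,160,150,70,5.3,"b23")
E
```

```text
t: 22.5
eef_pos: [0.6075, 0.0868, 0.2006]
ee_rot: [-3.14, -0.222, 0.047]
force: [-1.3, 0.0, -1.3]
width: 0.0481
[0.6033 0.0866 0.2173] [-1.32  0.03 -1.26] [-0.087  0.897 -0.015]
```

View pics/a23.png

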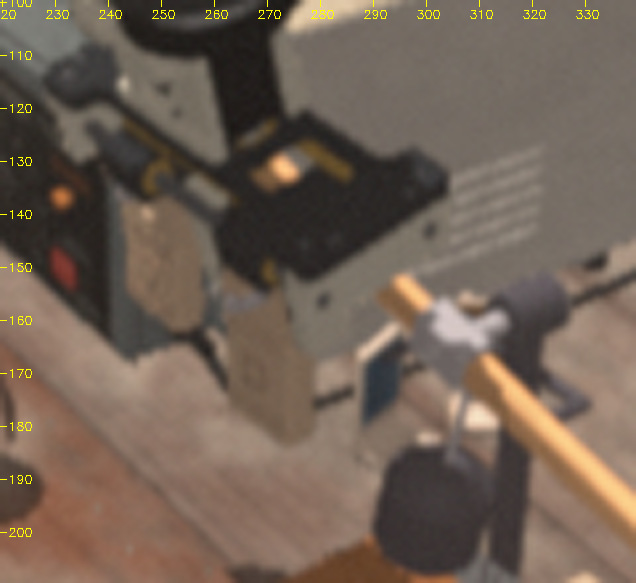

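View pics/b23.png

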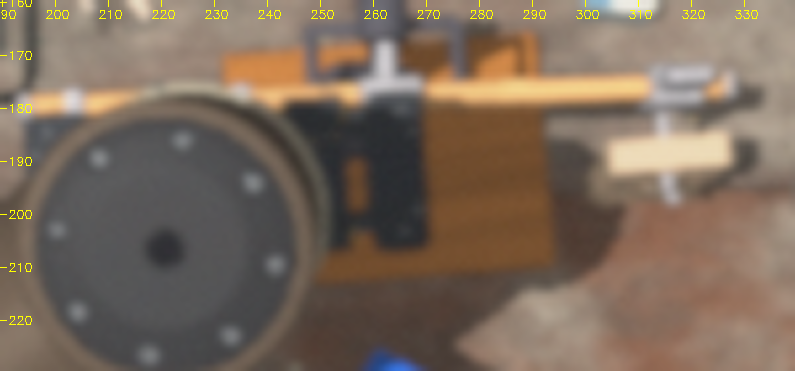

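```bash
python3 -m inch '[[[-0.0007,0,0.0029,0,0,0,1],[-0.0007,0,0.0029,0,0,0,1],[-0.0007,0,0.0029,0,0,0,1],[-0.0007,0,0.0029,0,0,0,1],[-0.0007,0,0.0029,0,0,0,1],[-0.0004,0.0003,0.002,0,0,0,1],[-0.0004,0.0003,0.002,0,0,0,1],[-0.0004,0.0003,0.002,0,0,0,1],[-0.0004,0.0003,0.002,0,0,0,1],[0,0,0,0,0,0,1]]]';python3 - <<'E'
from h import *
O=np.array([0,0,-.0019])
print(hole_now(.047,O).round(4),pose()[2]['force'].round(2),pose()[2]['moment'].round(3))
f=grab_frame("side");cv2.imwrite("pics/s24.png",f);crop(f,220,100,160,130,5,"a24")
E
```

```text
t: 23.6
eef_pos: [0.6069, 0.0861, 0.189]
ee_rot: [-3.14, -0.221, 0.047]
force: [0.1, -0.7, -2.3]
width: 0.048
[0.6027 0.0859 0.2056] [ 0.08 -0.7  -2.27] [-0.115  0.873 -0.013]
```

View pics/a24.png

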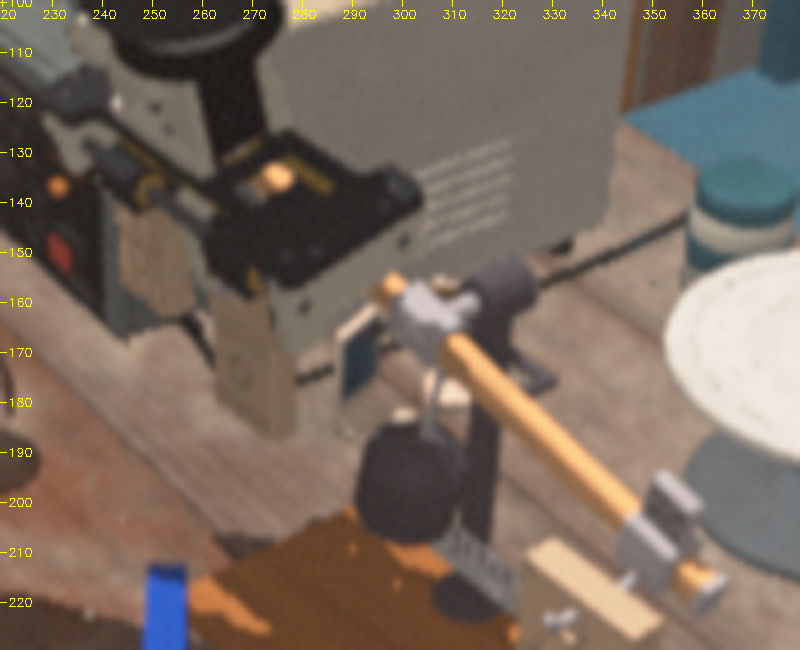

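```bash
python3 -m inch '[[[-0.0004,0.0003,0.002,0,0,0,1],[-0.0004,0.0003,0.002,0,0,0,1],[-0.0004,0.0003,0.002,0,0,0,1],[-0.0004,0.0003,0.002,0,0,0,1],[0,0,0,0,0,0,1]]]';python3 - <<'E'
from h import *
O=np.array([0,0,-.0019])
print(hole_now(.047,O).round(4),pose()[2]['force'].round(2),pose()[2]['moment'].round(3))
f=grab_frame("side");cv2.imwrite("pics/s25.png",f);crop(f,220,100,160,130,5,"a25")
E
python3 -m inch '[[[-0.0004,0.0003,0.002,0,0,0,1],[-0.0004,0.0003,0.002,0,0,0,1],[-0.0004,0.0003,0.002,0,0,0,1],[0,0,0,0,0,0,1],[0,0,0,0,0,0,1]]]';python3 - <<'E'
from h import *
O=np.array([0,0,-.0019])
print(hole_now(.047,O).round(4),pose()[2]['force'].round(2),pose()[2]['moment'].round(3))
f=grab_frame("side");cv2.imwrite("pics/s26.png",f);crop(f,220,100,160,130,5,"a26")
E
```

```text
t: 24.15
eef_pos: [0.607, 0.0855, 0.1849]
ee_rot: [-3.14, -0.221, 0.047]
force: [0.2, -0.4, -1.6]
width: 0.048
[0.6028 0.0853 0.2015] [ 0.18 -0.37 -1.6 ] [ 0.077  0.746 -0.   ]
t: 24.7
eef_pos: [0.6072, 0.0851, 0.182]
ee_rot: [-3.14, -0.221, 0.047]
force: [-0.7, 0.8, -0.8]
width: 0.048
[0.603  0.0849 0.1987] [-0.69  0.82 -0.77] [0.162 1.086 0.055]
```

View pics/a25.png

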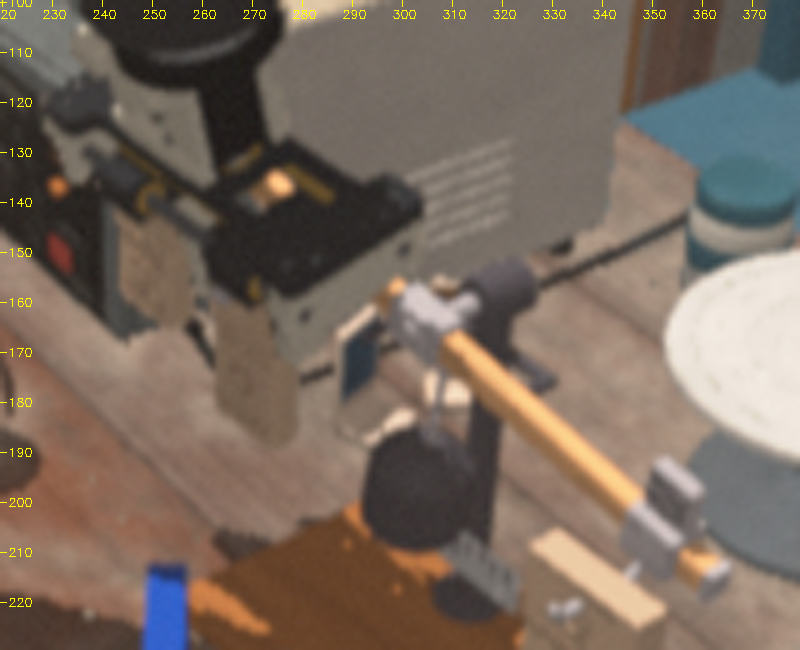

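View pics/a26.png

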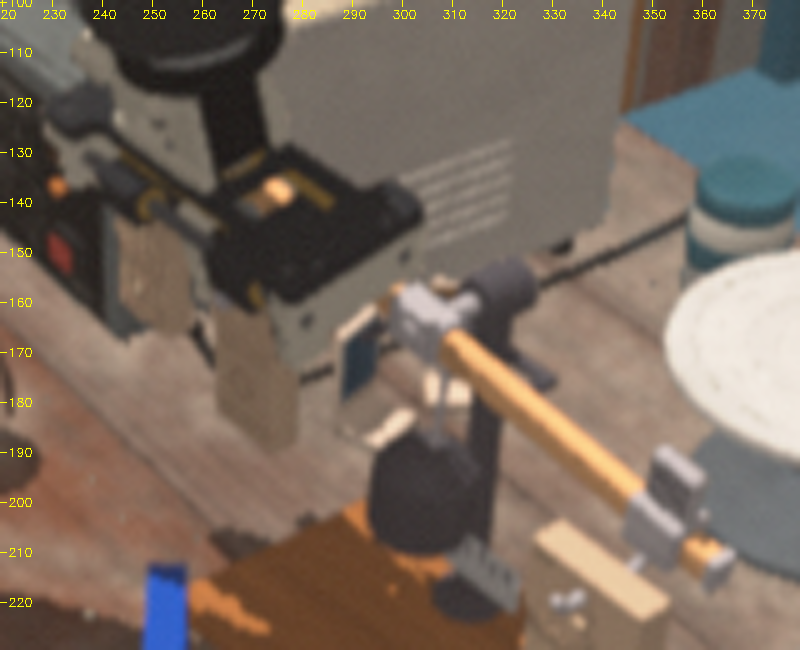

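```bash
python3 -m inch '[[[-0.0004,0.0002,0.002,0,0,0,1],[-0.0004,0.0001,0.002,0,0,0,1],[0,0,0,0,0,0,1],[0,0,0,0,0,0,1]]]';python3 -c "
from h import *
O=np.array([0,0,-.0019])
print(hole_now(.047,O).round(4),pose()[2]['force'].round(2),pose()[2]['moment'].round(3))"
python3 -m inch '[[[-0.0004,0.0001,0.002,0,0,0,1],[0,0,0,0,0,0,1],[0,0,0,0,0,0,1]]]';python3 - <<'E'
from h import *
O=np.array([0,0,-.0019])
print(hole_now(.047,O).round(4),pose()[2]['force'].round(2),pose()[2]['moment'].round(3))
f=grab_frame("side");cv2.imwrite("pics/s27.png",f);crop(f,220,100,160,130,5,"a27")
E
```

```text
t: 25.15
eef_pos: [0.6072, 0.0849, 0.1799]
ee_rot: [-3.14, -0.221, 0.047]
force: [-0.6, -1.0, 0.3]
width: 0.0481
[0.603  0.0847 0.1966] [-0.61 -1.05  0.33] [-0.076  1.007  0.027]
t: 25.45
eef_pos: [0.6072, 0.0848, 0.179]
ee_rot: [-3.14, -0.221, 0.047]
force: [-1.5, -0.7, 0.0]
width: 0.048
[0.6031 0.0846 0.1956] [-1.49 -0.66  0.04] [-0.286  1.019 -0.116]
```

View pics/a27.png

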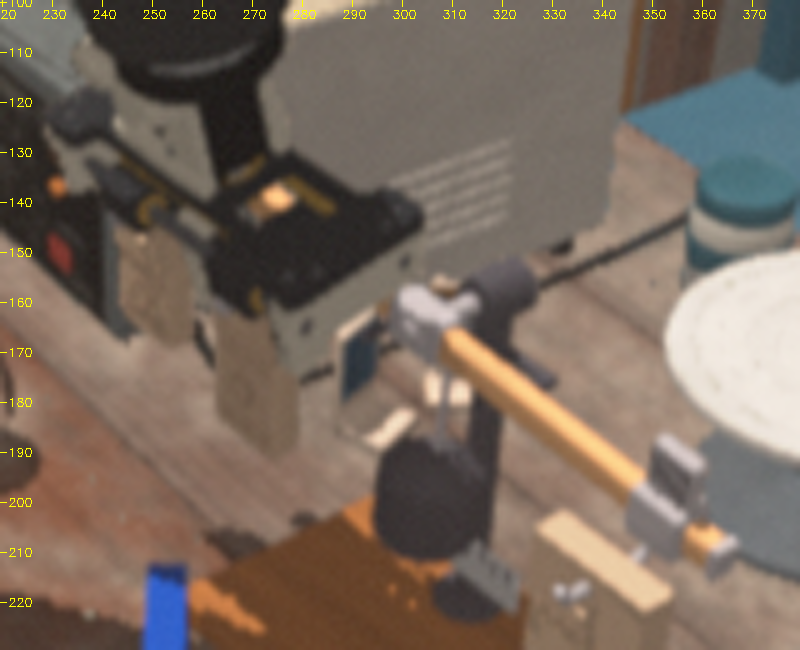

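```bash
python3 -m inch '[[[0,0,0,0,0,0,0.43],[0,0,0,0,0,0,0.4],[0,0,0,0,0,0,0.37],[0,0,0,0,0,0,0.34],[0,0,0,0,0,0,0.31],[0,0,0,0,0,0,0.31],[0,0,0,0,0,0,0.31]]]';python3 - <<'E'
from h import *
print(pose()[2]['force'].round(2),pose()[2]['moment'].round(3))
f=grab_frame("side");cv2.imwrite("pics/s28.png",f);crop(f,220,100,160,130,5,"a28")
E
```

```text
t: 26.2
eef_pos: [0.6073, 0.0849, 0.179]
ee_rot: [-3.14, -0.222, 0.047]
force: [-0.3, 0.9, -0.1]
width: 0.0605
[-0.31  0.89 -0.1 ] [-0.074  0.724 -0.013]
```

View pics/a28.png

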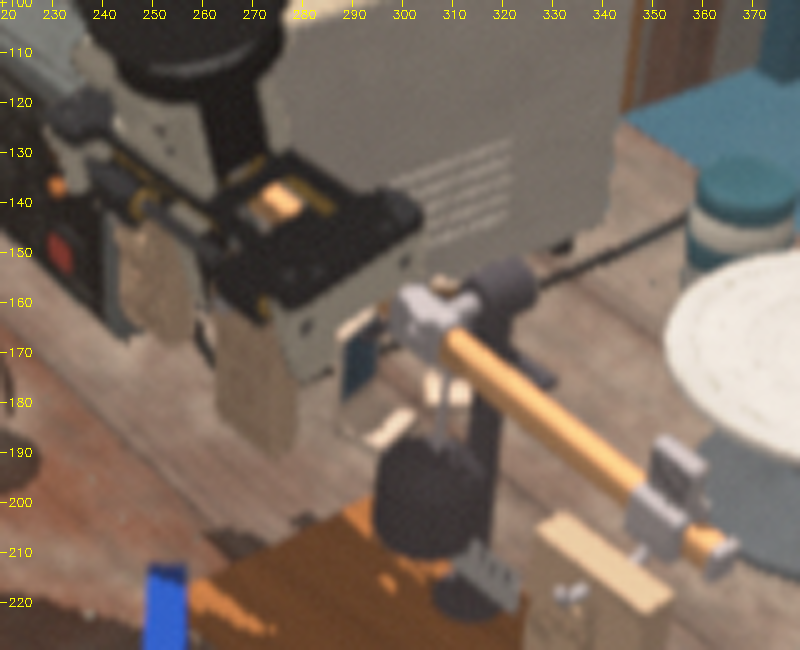

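```bash
python3 -m inch '[[[-0.01,0,-0.0022,0,0,0,0.31],[-0.02,0,-0.0045,0,0,0,0.31],[-0.03,0,-0.0067,0,0,0,0.31],[-0.04,0,-0.009,0,0,0,0.31],[-0.05,0,-0.011,0,0,0,0.31],[-0.05,0,-0.011,0,0,0,0.31],[0,0,0,0,0,0,0.31]]]';python3 - <<'E'
from h import *
f=grab_frame("side");cv2.imwrite("pics/s29.png",f);crop(f,220,100,160,130,5,"a29");g=grab_frame("top");cv2.imwrite("pics/t29.png",g);crop(g,190,155,150,70,5.3,"b29")
E
```

```text
t: 26.95
eef_pos: [0.5016, 0.079, 0.1786]
ee_rot: [-3.14, -0.221, 0.047]
force: [0.8, 0.3, -0.3]
width: 0.0606
```

View pics/a29.png

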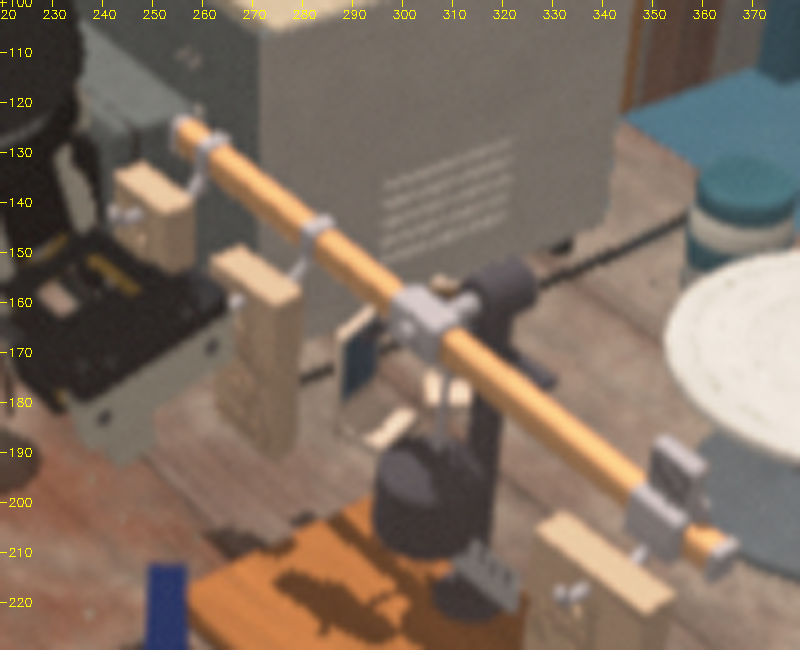

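View pics/b29.png

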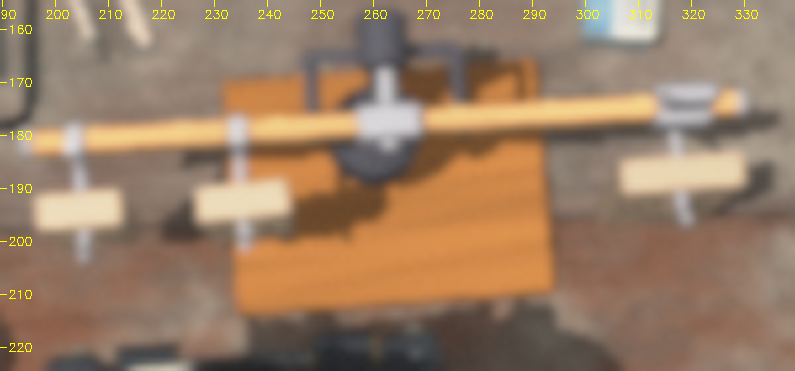

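```bash
python3 - <<'E'
from h import *
f=cv2.imread("pics/s29.png");crop(f,335,175,50,50,13,"a30");g=cv2.imread("pics/t29.png");crop(g,300,160,45,45,14,"b30")
crop(f,245,115,50,50,11,"c30")
for th in(.055,.065):
    p=(*BASE,th,.006); print(th,proj("side",bar2world(p,[[0,-.157,.037],[0,.19,.008],[0,.08,.009],[0,-.19,.008]])).round(1).tolist(),proj("top",bar2world(p,[[0,-.157,.037],[0,-.19,.008],[0,.19,.008]])).round(1).tolist(),hooks(p)[1])
E
```

```text
0.055 [[355.5, 189.3], [256.7, 123.9], [283.6, 144.7], [364.4, 208.7]] [[320.6, 172.0], [329.9, 173.6], [194.7, 180.7]] [ 0.64993228 -0.15251719  0.23233004]
0.065 [[355.5, 190.0], [256.8, 123.3], [283.6, 144.4], [364.3, 209.4]] [[320.6, 172.1], [329.8, 173.7], [194.6, 180.5]] [ 0.64994005 -0.15268239  0.23074728]
```

View pics/a30.png

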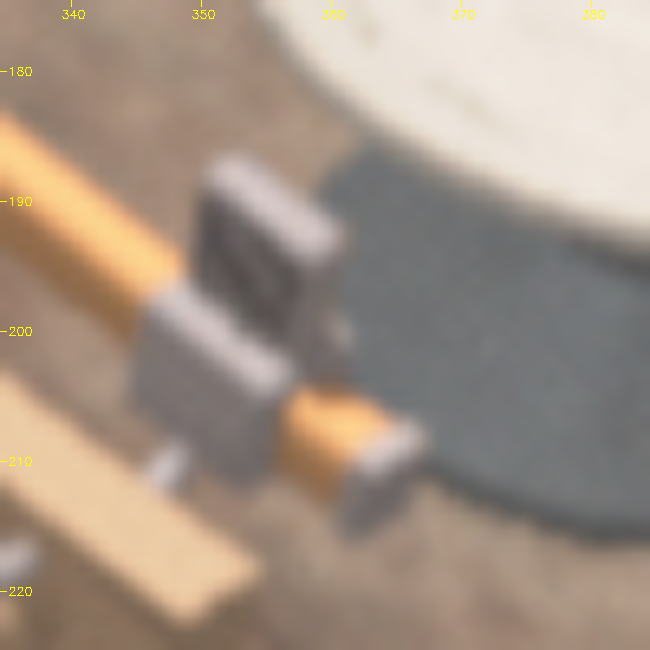

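View pics/b30.png

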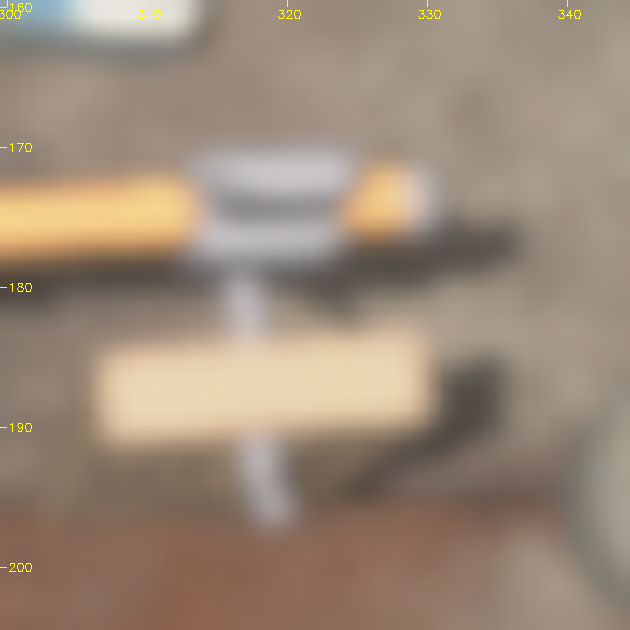

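View pics/c30.png

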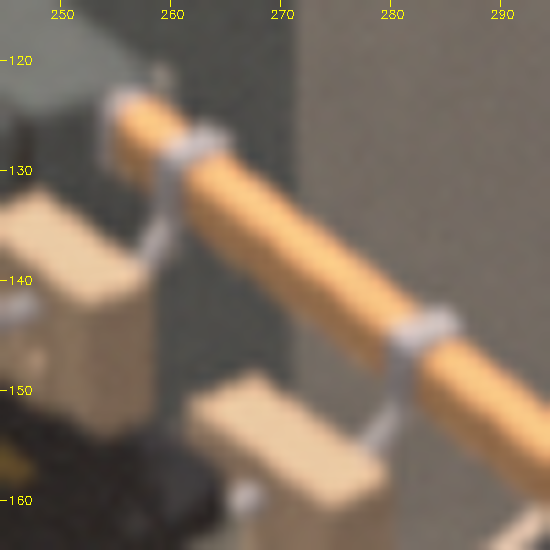

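```bash
python3 - <<'E'
from h import *
R=Ro.from_euler("xyz",[np.pi,0,-1.524]); P=np.array([.650,-.1526,.29])
plan(P,R)
E
```

```text
turn total norm [-0.0562 -0.0552  0.4982] deg 90.8 min rows 12
shift in FINAL tool axes, total norm [ 0.4787 -0.2691 -0.2215] mm [ 239.3 -134.6 -110.7] world [ 145.6 -232.8  110.7] dist 0.2961
shift in CURRENT tool axes norm [ 0.3109  0.4787 -0.1576]
```

```bash
python3 -m inch '[[[0,0,-0.05,-0.0047,-0.0046,0.0415,0.5],[0,0,-0.05,-0.0047,-0.0046,0.0415,0.5],[0,0,-0.04,-0.0047,-0.0046,0.0415,0.5],[0,0,-0.04,-0.0047,-0.0046,0.0415,0.5],[0,0,-0.04,-0.0047,-0.0046,0.0415,0.5],[0,0,-0.03,-0.0047,-0.0046,0.0415,0.5],[0,0,-0.02,-0.0047,-0.0046,0.0415,0.5],[0,0,0,-0.0047,-0.0046,0.0415,0.5],[0,0,0,-0.0047,-0.0046,0.0415,0.5],[0,0,0,-0.0047,-0.0046,0.0415,0.5],[0,0,0,-0.0047,-0.0046,0.0415,0.5],[0,0,0,-0.0047,-0.0046,0.0415,0.5],[0,0,0,0,0,0,0.5]]]';python3 - <<'E'
from h import *
R=Ro.from_euler("xyz",[np.pi,0,-1.524]); P=np.array([.650,-.1526,.30])
print(pose()[2]["q"].round(3));plan(P,R)
E
```

```text
t: 28.35
eef_pos: [0.4818, 0.0823, 0.3111]
ee_rot: [3.139, -0.001, -1.527]
force: [-0.2, -0.8, 0.2]
width: 0.044
[ 5.720e-01  1.000e-03 -2.410e-01 -0.000e+00 -1.331e+00 -5.290e-01]
turn total norm [ 0.0007 -0.0003 -0.0011] deg 0.2 min rows 1
shift in FINAL tool axes, total norm [ 0.485  -0.3141  0.0223] mm [ 242.5 -157.    11.1] world [ 168.2 -234.9  -11.1] dist 0.2891
shift in CURRENT tool axes norm [ 0.4839 -0.3158  0.022 ]
```

```bash
python3 -m inch '[[[0.0693,-0.0449,0.003,0.0007,0,-0.001,0.5],[0.0693,-0.0449,0.003,0,0,0,0.5],[0.0693,-0.0449,0.003,0,0,0,0.5],[0.0693,-0.0449,0.003,0,0,0,0.5],[0.0693,-0.0449,0.003,0,0,0,0.5],[0.0693,-0.0449,0.003,0,0,0,0.5],[0.0693,-0.0449,0.003,0,0,0,0.5],[0,0,0,0,0,0,0.5],[0,0,0,0,0,0,0.5]]]';python3 - <<'E'
from h import *
R=Ro.from_euler("xyz",[np.pi,0,-1.524]); P=np.array([.650,-.1526,.225])
plan(P,R)
f=grab_frame("side");cv2.imwrite("pics/s31.png",f);crop(f,240,110,150,110,5.2,"a31");g=grab_frame("top");cv2.imwrite("pics/t31.png",g);crop(g,190,140,170,90,4.7,"b31")
E
```

```text
t: 29.25
eef_pos: [0.6501, -0.1532, 0.2998]
ee_rot: [3.14, -0.001, -1.52]
force: [0.5, 0.2, -0.6]
width: 0.0437
turn total norm [ 0.0004 -0.0004  0.0012] deg 0.2 min rows 1
shift in FINAL tool axes, total norm [-0.0012  0.      0.1495] mm [-0.6  0.  74.8] world [ -0.1   0.6 -74.8] dist 0.0748
shift in CURRENT tool axes norm [-0.0014 -0.0002  0.1495]
```

View pics/a31.png

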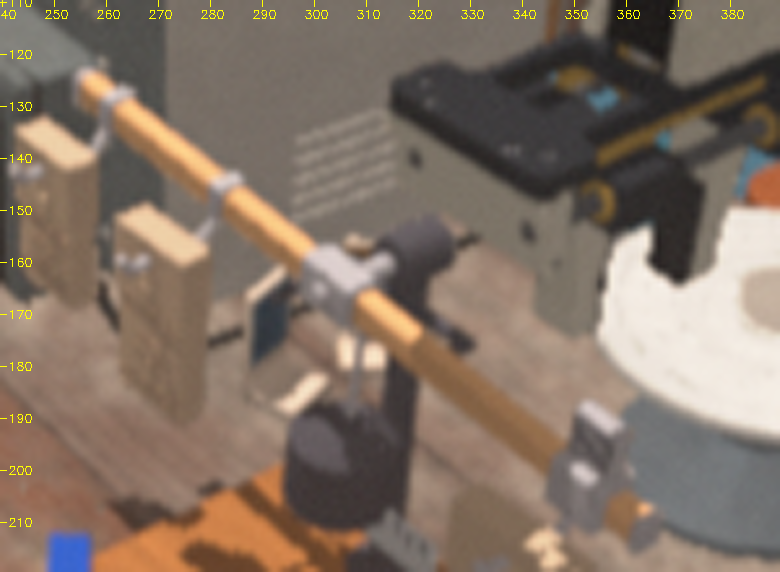

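View pics/b31.png

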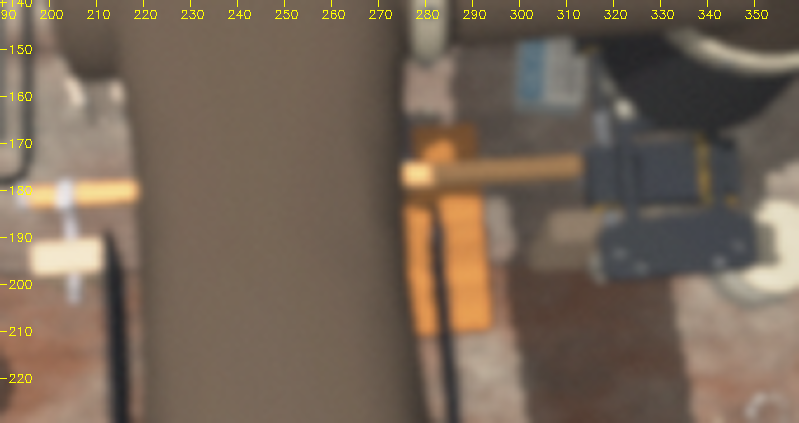

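```bash
python3 -m inch '[[[-0.0012,0,0.035,0,0,0.001,0.5],[0,0,0.035,0,0,0,0.5],[0,0,0.03,0,0,0,0.5],[0,0,0.02,0,0,0,0.5],[0,0,0.01,0,0,0,0.5],[0,0,0.01,0,0,0,0.5],[0,0,0,0,0,0,0.5],[0,0,0,0,0,0,0.5]]]';python3 - <<'E'
from h import *
R=Ro.from_euler("xyz",[np.pi,0,-1.524]); P=np.array([.650,-.1526,.225])
plan(P,R);print(pose()[2]["force"].round(2))
f=grab_frame("side");cv2.imwrite("pics/s32.png",f);crop(f,240,110,150,110,5.2,"a32")
E
```

```text
t: 30.15
eef_pos: [0.6501, -0.1517, 0.2318]
ee_rot: [-3.14, -0.001, -1.524]
force: [-0.4, 0.3, -0.1]
width: 0.044
turn total norm [-0.0004 -0.0004 -0.0001] deg 0.1 min rows 1
shift in FINAL tool axes, total norm [0.0018 0.0002 0.0136] mm [0.9 0.1 6.8] world [-0.1 -0.9 -6.8] dist 0.0068
shift in CURRENT tool axes norm [0.0018 0.0002 0.0136]
[-0.38  0.31 -0.14]
```

View pics/a32.png

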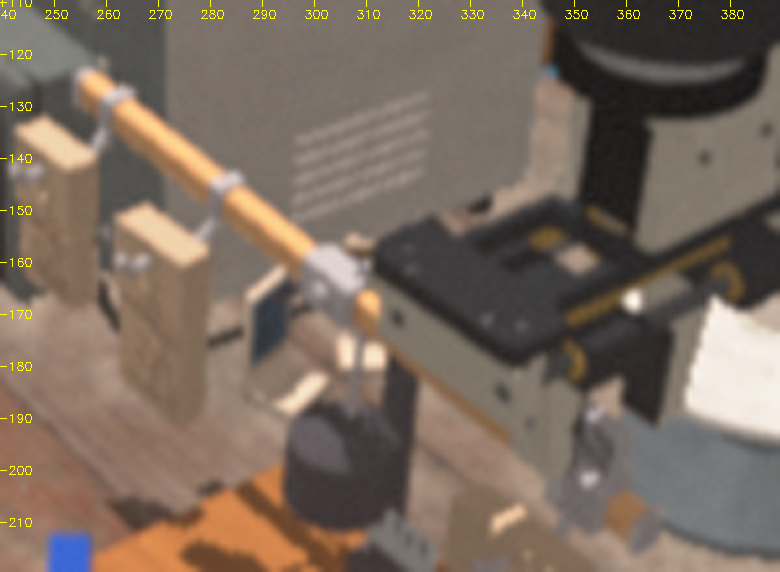

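```bash
python3 -m inch '[[[0.001,0,0.006,0,0,0,0.5],[0,0,0.005,0,0,0,0.6],[0,0,0,0,0,0,0.7],[0,0,0,0,0,0,0.8],[0,0,0,0,0,0,0.9],[0,0,0,0,0,0,1],[0,0,0,0,0,0,1],[0,0,0,0,0,0,1]]]' 15;python3 - <<'E'
from h import *
p,_,s=pose();print(p.round(4),s["force"].round(2),s["moment"].round(2),s["width"])
f=grab_frame("side");cv2.imwrite("pics/s33.png",f);crop(f,240,110,150,110,5.2,"a33")
E
```

```text
t: 31.0
eef_pos: [0.6508, -0.1521, 0.2261]
ee_rot: [-3.139, -0.001, -1.524]
force: [4.1, -0.3, 0.3]
width: 0.0099
[ 0.6508 -0.1521  0.2261] [ 4.08 -0.26  0.3 ] [-0.02 -1.7   0.05] 0.009875910150697045
```

View pics/a33.png

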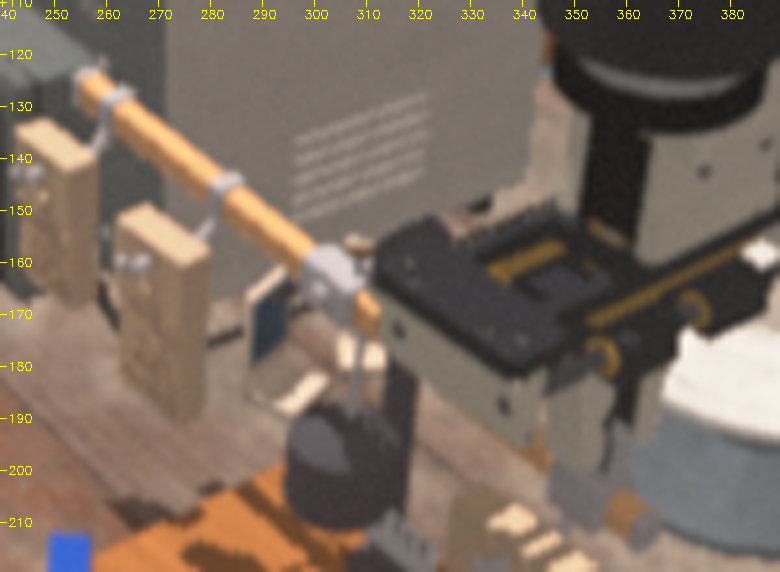

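```bash
python3 -m inch '[[[-0.002,0,-0.0008,0,0,0,1],[-0.004,0,-0.0015,0,0,0,1],[-0.004,0,-0.0015,0,0,0,1],[-0.004,0,-0.0015,0,0,0,1],[-0.004,0,-0.0015,0,0,0,1],[-0.004,0,-0.0015,0,0,0,1]]]';python3 - <<'E'
from h import *
p,_,s=pose();print(p.round(4),s["force"].round(2),s["moment"].round(2),s["width"])
f=grab_frame("side");cv2.imwrite("pics/s34.png",f);crop(f,240,110,150,110,5.2,"a34")
E
```

```text
t: 31.65
eef_pos: [0.6503, -0.1421, 0.2305]
ee_rot: [-3.139, -0.003, -1.524]
force: [5.3, -5.0, 0.2]
width: 0.0101
[ 0.6503 -0.1421  0.2305] [ 5.26 -4.98  0.16] [-1.51 -2.09  0.11] 0.010107118649919408
```

View pics/a34.png

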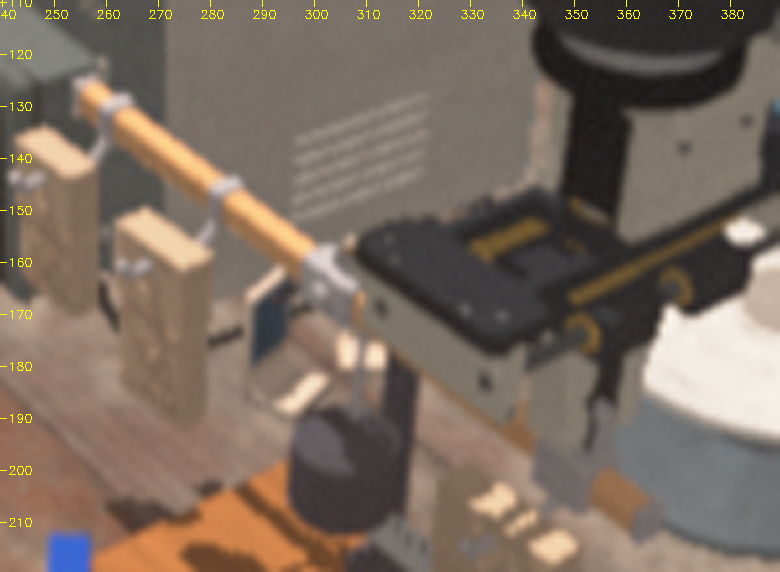

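```bash
python3 -m inch '[[[-0.004,0,-0.0014,0,0,0,1],[-0.004,0,-0.0014,0,0,0,1],[-0.004,0,-0.0014,0,0,0,1],[-0.004,0,-0.0014,0,0,0,1],[-0.004,0,-0.0014,0,0,0,1],[-0.004,0,-0.0014,0,0,0,1],[-0.0035,0,-0.0014,0,0,0,1],[0,0,0,0,0,0,1]]]';python3 - <<'E'
from h import *
p,_,s=pose();print(p.round(4),s["force"].round(2),s["moment"].round(2),s["width"])
f=grab_frame("side");cv2.imwrite("pics/s35.png",f);crop(f,245,115,50,50,11,"a35")
E
```

```text
t: 32.5
eef_pos: [0.6496, -0.1281, 0.2354]
ee_rot: [-3.139, -0.002, -1.524]
force: [5.4, -3.2, 0.2]
width: 0.0095
[ 0.6496 -0.1281  0.2354] [ 5.4  -3.2   0.17] [-1.13 -1.97  0.1 ] 0.009544546457992766
```

View pics/a35.png

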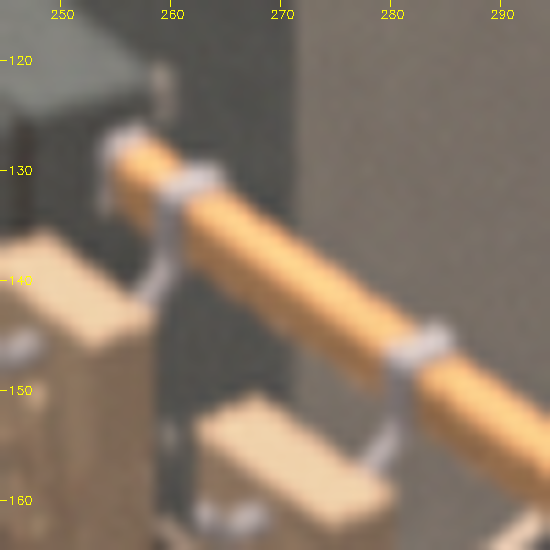

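```bash
python3 -m inch '[[[0,0,0,0,0,0,0.86],[0,0,0,0,0,0,0.8],[0,0,0,0,0,0,0.7],[0,0,0,0,0,0,0.6],[0,0,0,0,0,0,0.6],[0,0,-0.01,0,0,0,0.6],[0,0,-0.02,0,0,0,0.6],[0,0,-0.03,0,0,0,0.6],[0,0,-0.04,0,0,0,0.6],[0,0,-0.04,0,0,0,0.6],[0,0,0,0,0,0,0.6],[0,0,0,0,0,0,0.6],[0,0,0,0,0,0,0.6],[0,0,0,0,0,0,0.6],[0,0,0,0,0,0,0.6],[0,0,0,0,0,0,0.6],[0,0,0,0,0,0,0.6]]]';python3 - <<'E'
from h import *
f=grab_frame("side");cv2.imwrite("pics/s36.png",f);crop(f,240,110,150,110,5.2,"a36");crop(f,245,115,50,50,11,"c36");crop(f,325,170,50,50,11,"d36")
g=grab_frame("top");cv2.imwrite("pics/t36.png",g);crop(g,190,140,170,90,4.7,"b36")
E
```

```text
t: 34.25
eef_pos: [0.6486, -0.1274, 0.3045]
ee_rot: [-3.141, -0.001, -1.524]
force: [0.1, 0.3, -0.2]
width: 0.0349
```

View pics/a36.png

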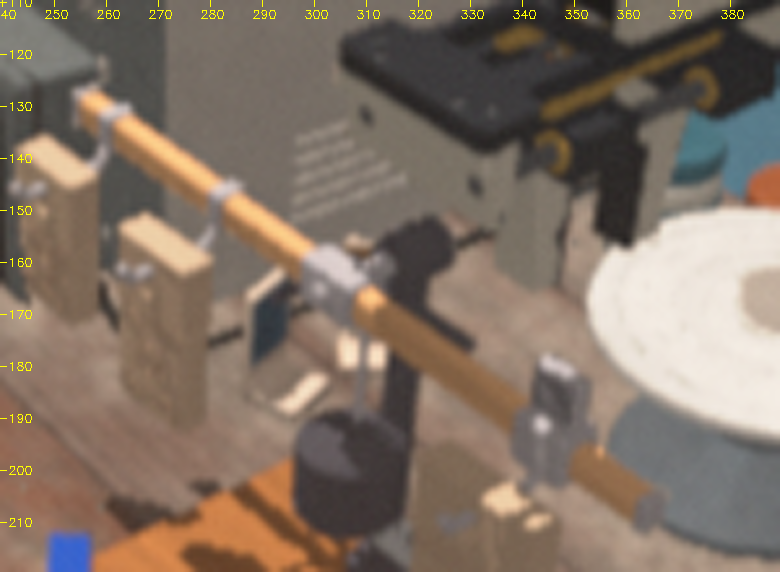

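View pics/c36.png

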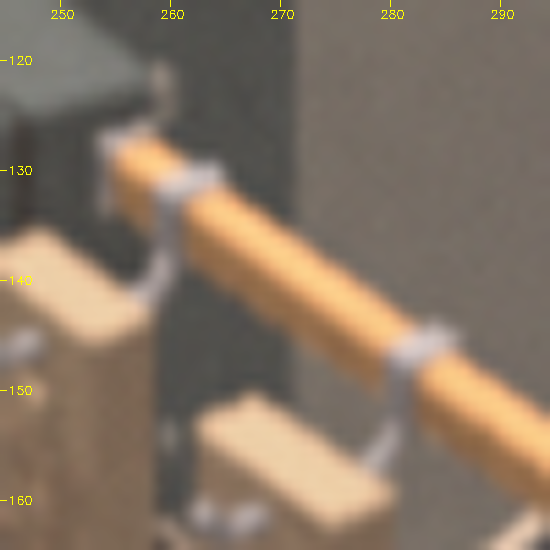

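View pics/d36.png

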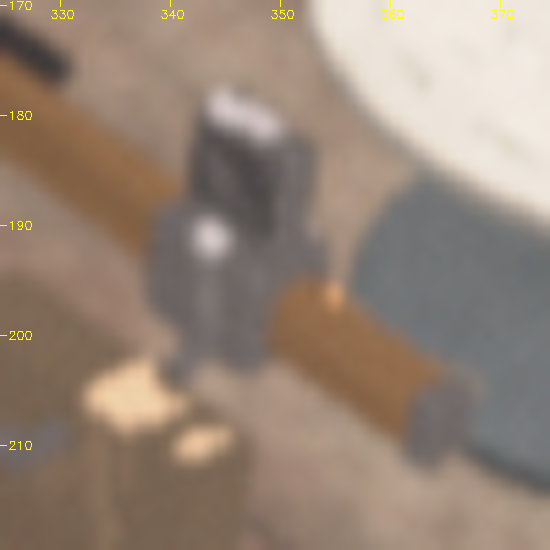

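View pics/b36.png

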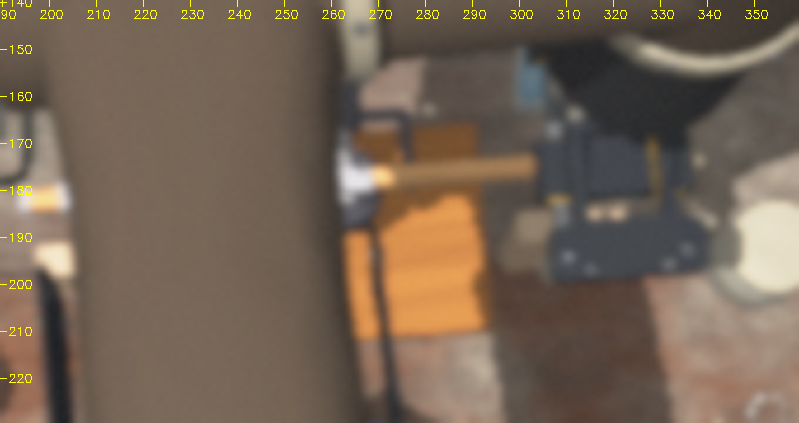

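```bash
python3 -m inch '[[[0,0,-0.06,0,0,0,0.6],[0,0.05,-0.04,0,0,0,0.6],[0,0.08,0,0,0,0,0.6],[0,0.08,0,0,0,0,0.6],[0,0.08,0,0,0,0,0.6],[0.03,0.08,0,0,0,0,0.6],[0.06,0,0,0,0,0,0.6],[0.09,0,0,0,0,0,0.6],[0.09,0,0,0,0,0,0.6],[0.09,0,0,0,0,0,0.6],[0.05,0,0,0,0,0,0.6],[0,0,0,0,0,0,0.6]]]';python3 - <<'E'
from h import *
f=grab_frame("side");cv2.imwrite("pics/s37.png",f);crop(f,200,100,190,140,4.2,"a37");crop(f,245,115,50,50,11,"c37");crop(f,325,170,50,50,11,"d37")
g=grab_frame("top");cv2.imwrite("pics/t37.png",g);crop(g,190,140,170,90,4.7,"b37")
E
```

```text
t: 35.55
eef_pos: [0.4729, -0.3435, 0.3537]
ee_rot: [3.14, -0.001, -1.528]
force: [-0.6, 0.2, -0.3]
width: 0.0348
```

View pics/a37.png

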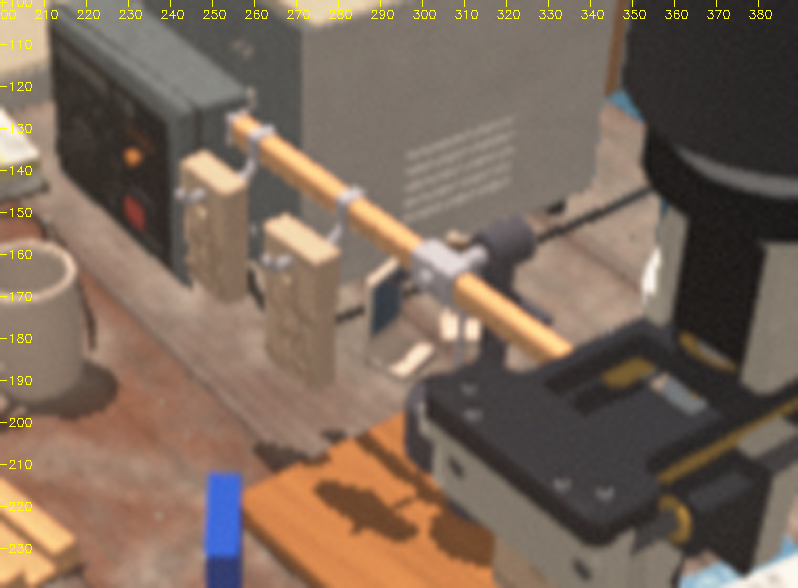

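View pics/d37.png

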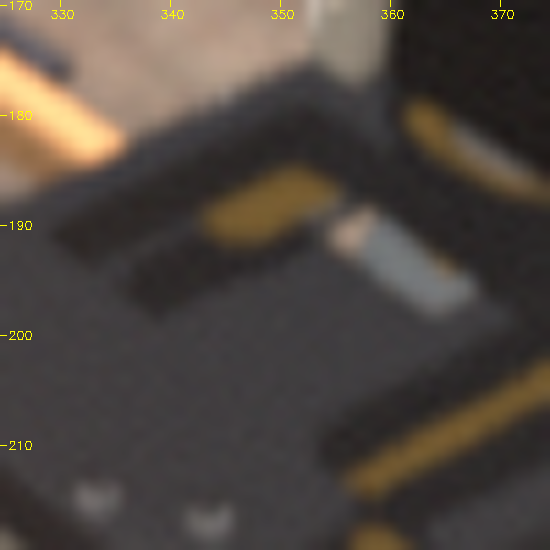

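View pics/b37.png

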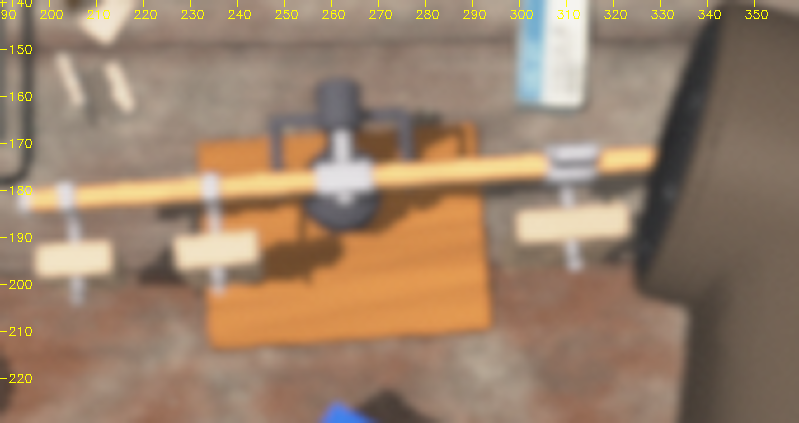

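View pics/c37.png

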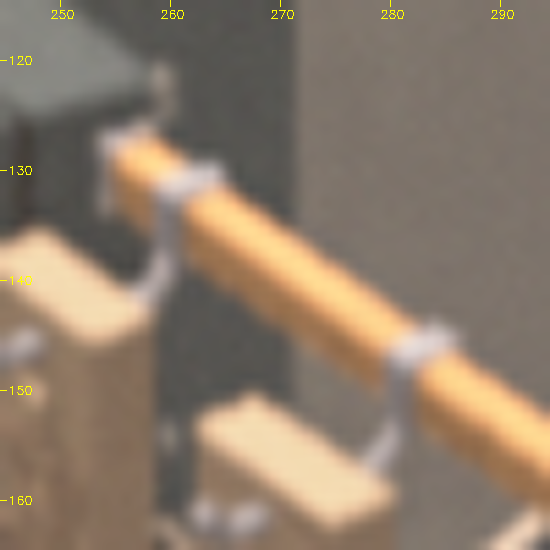

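```bash
python3 -m inch '[[[-0.06,0.007,0,0,0,0,0.6],[-0.09,0.007,0,0,0,0,0.6],[-0.09,0.007,0,0,0,0,0.6],[-0.09,0.007,0,0,0,0,0.6],[-0.09,0.007,0,0,0,0,0.6],[-0.09,0.007,0,0,0,0,0.6],[-0.09,0.007,0,0,0,0,0.6],[-0.09,0,0,0,0,0,0.6],[-0.09,0,0,0,0,0,0.6],[-0.09,0,0,0,0,0,0.6],[-0.09,0,0,0,0,0,0.6],[-0.09,0,0,0,0,0,0.6],[0,0,0,0,0,0,0.6]]]';python3 - <<'E'
from h import *
f=grab_frame("side");cv2.imwrite("pics/s38.png",f);crop(f,200,100,190,140,4.2,"a38");crop(f,245,115,50,50,11,"c38");crop(f,325,170,50,50,11,"d38")
g=grab_frame("top");cv2.imwrite("pics/t38.png",g);crop(g,190,140,170,90,4.7,"b38")
for th in(-.01,0,.01):
    p=(*BASE,th); print(th,proj("side",bar2world(p,[[0,.19,.008],[0,.08,.009],[0,-.19,.008],[-.006,.15,.008],[-.006,-.06,.008],[-.006,-.11,.008]])).round(1).tolist())
E
```

```text
t: 36.95
eef_pos: [0.4234, 0.1871, 0.3541]
ee_rot: [-3.141, -0.0, -1.519]
force: [0.0, -0.8, -1.1]
width: 0.0351
-0.01 [[256.6, 128.0], [283.3, 146.4], [365.2, 204.1], [264.0, 135.3], [320.4, 175.1], [336.0, 186.1]]
0 [[256.6, 127.4], [283.4, 146.1], [365.1, 204.8], [264.0, 134.8], [320.4, 175.3], [336.0, 186.5]]
0.01 [[256.6, 126.8], [283.4, 145.8], [365.0, 205.5], [264.1, 134.3], [320.4, 175.6], [336.0, 186.9]]
```

View pics/a38.png

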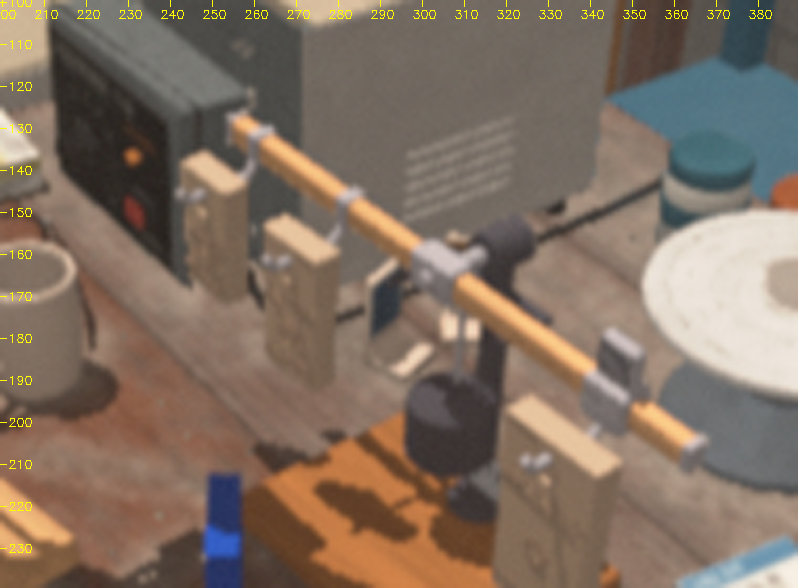

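View pics/d38.png

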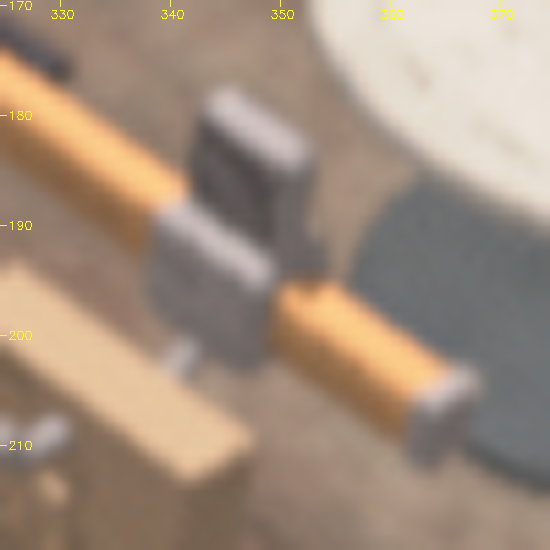

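View pics/b38.png

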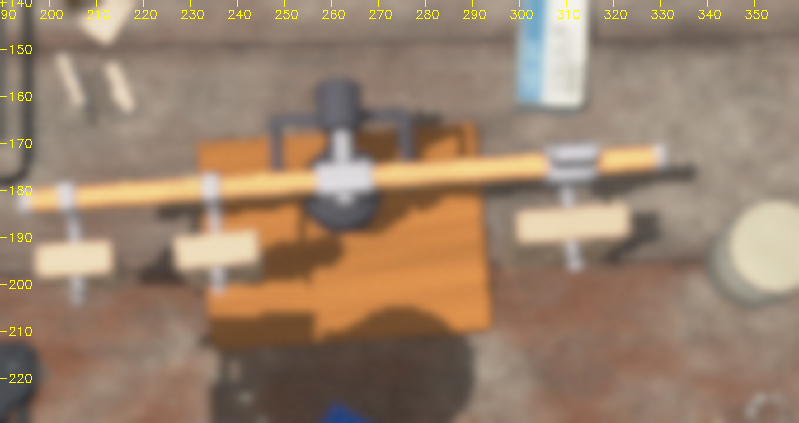

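View pics/c38.png

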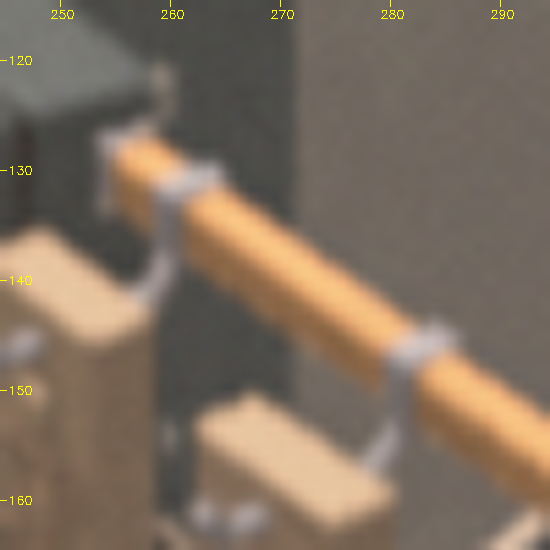

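```bash
python3 - <<'E'
from h import *
f=cv2.imread("pics/s38.png");hsv=cv2.cvtColor(f,cv2.COLOR_BGR2HSV)
S=hsv[...,1].astype(float); 
def mid(u):
    vp=np.interp(u,[256.6,365.1],[127.4,204.8])+3; v0=int(vp)-11
    col=f[v0:v0+23,u].astype(float); w=np.clip(col[:,2]-col[:,0]-45,0,35)  # R-B
    return (w*np.arange(v0,v0+23)).sum()/w.sum(), w.sum()
us=[268,270,272,274,276,278,290,292,294,322,324,326,328,330,332,334,354,356,358,360]
m=np.array([mid(u)[0] for u in us]);print(dict(zip(us,m.round(2))))
p=np.polyfit(us,m,1);print("slope",p,"res",(m-np.polyval(p,us)).round(2))
L=np.linspace(.17,-.18,30)
for yaw in(.042,.047,.052):
  for th in(-.02,0,.02):
    b=(BASE[0],BASE[1],yaw,th)
    a=proj("side",bar2world(b,np.c_[0*L+.006,L,0*L+.008]));c=proj("side",bar2world(b,np.c_[0*L-.006,L,0*L-.008]))
    q=[(np.interp(u,a[:,0],a[:,1])+np.interp(u,c[:,0],c[:,1]))/2 for u in us]; print(yaw,th,np.polyfit(us,q,1),(m-q).mean().round(2))
E
```

```text
{268: np.float64(137.43), 270: np.float64(139.01), 272: np.float64(140.39), 274: np.float64(141.85), 276: np.float64(143.21), 278: np.float64(144.58), 290: np.float64(153.73), 292: np.float64(154.79), 294: np.float64(156.33), 322: np.float64(176.12), 324: np.float64(177.73), 326: np.float64(179.15), 328: np.float64(180.51), 330: np.float64(181.78), 332: np.float64(183.25), 334: np.float64(184.62), 354: np.float64(199.52), 356: np.float64(200.6), 358: np.float64(202.15), 360: np.float64(203.74)}
slope [  0.71750862 -54.76647815] res [-0.09  0.05 -0.    0.02 -0.06 -0.12  0.42  0.04  0.15 -0.15  0.03  0.01
 -0.06 -0.23 -0.19 -0.26  0.29 -0.07  0.05  0.2 ]
0.042 -0.02 [  0.69855088 -48.13960185] -0.71
0.042 0 [  0.72511972 -56.24004272] -0.9
0.042 0.02 [  0.75157463 -64.30884896] -1.08
0.047 -0.02 [  0.69204828 -46.15449638] -0.67
0.047 0 [  0.71845808 -54.20630661] -0.86
0.047 0.02 [  0.74492158 -62.27503334] -1.04
0.052 -0.02 [  0.6856179  -44.19148559] -0.63
0.052 0 [  0.71187128 -52.19546466] -0.81
0.052 0.02 [  0.7381774  -60.21607129] -1.0
```

```bash
python3 - <<'E'
from h import *
g=cv2.imread("pics/t38.png").astype(float);us=list(range(212,230,2))+list(range(240,254,2))+list(range(276,304,2))+[318,320,322,324]
m=[]
for u in us:
    vp=int(np.interp(u,[195,330],[183,172.5])); c=g[vp-4:vp+5,u]; w=np.clip(c[:,2]-c[:,0]-85,0,60)*(c[:,2]>200); m.append((w*np.arange(vp-4,vp+5)).sum()/w.sum())
m=np.array(m);p=np.polyfit(us,m,1);r=m-np.polyval(p,us);k=abs(r)<.5;p=np.polyfit(np.array(us)[k],m[k],1);print(p,r.round(2),k.sum())
for th in(0,.01):
    A=[];
    for u,y in((200,.18),(325,-.18)):
        A.append(onz("top",(u,np.polyval(p,u)),.223+y*np.sin(th)))
    d=A[0]-A[1];print(th,"yaw",np.arctan2(-d[0],d[1]))
E
```

```text
[-6.67123975e-02  1.95006679e+02] [ 0.55  0.25  0.34  0.42  0.54  0.64  0.78  0.27  0.35 -1.44 -1.57 -1.41
 -0.51  0.36  0.47 -0.2   0.28  0.32 -0.17 -0.91 -1.75 -0.9   0.   -0.54
  0.29  0.47  0.57  0.46  0.13  0.19  0.56  0.31  0.35  0.49] 20
0 yaw 0.05035444101875225
0.01 yaw 0.052419366199345244
```

```bash
python3 - <<'E'
from h import *
for im in("t38","t37"):
    g=cv2.imread(f"pics/{im}.png").astype(float);us=list(range(211,231))+list(range(294,304))+([319,320,321,322,323,324] if im=="t38" else [319,320,321])
    m=[]
    for u in us:
        vp=int(round(np.interp(u,[195,330],[182,173]))); c=g[vp-6:vp+7,u]; w=np.clip(c[:,2]-c[:,0]-50,0,60); m.append((w*np.arange(vp-6,vp+7)).sum()/w.sum())
    m=np.array(m);p=np.polyfit(us,m,1);print(p,(m-np.polyval(p,us)).round(1).tolist())
    A=[onz("top",(u,np.polyval(p,u)),.223) for u in(200,325)];d=A[0]-A[1];print("yaw",np.arctan2(-d[0],d[1]))
E
```

```text
[-6.91857093e-02  1.95772882e+02] [0.1, -0.0, -0.0, -0.1, -0.1, -0.0, -0.0, -0.0, 0.0, 0.1, 0.1, 0.1, 0.1, 0.1, 0.1, -0.0, -0.0, -0.1, -0.0, -0.0, 0.0, -0.0, 0.0, -0.0, -0.0, -0.1, -0.0, -0.1, -0.0, -0.0, 0.1, 0.0, 0.0, 0.0, 0.0, 0.0]
yaw 0.0528462912694489
[-6.93616576e-02  1.95839827e+02] [0.0, 0.0, -0.0, -0.1, -0.1, -0.0, -0.0, 0.0, 0.0, 0.0, 0.1, 0.1, 0.1, 0.1, 0.1, 0.0, -0.0, -0.1, -0.0, -0.0, -0.0, -0.0, 0.0, 0.0, 0.0, -0.0, -0.1, -0.1, -0.0, -0.0, 0.0, 0.0, 0.0]
yaw 0.05302251935049285
```

```bash
python3 -c "
from station import *
print(get_state()['t'],get_state()['force']);print(job_done())"
```

```text
37.05 [ 0.4060684   0.09415976 -0.08862433]
the job is handed in; nothing more can be done
None
```

The mobile is finished and handed in at 37 s of the 72 s allowed. The big pendant went on the right hook first, then the small one on the free left hook. I eased each down until the wrist showed almost no vertical load before opening the fingers. I then pinched the thumb tab and slid the right hanger inward by about 24 mm.

**Last checks**
- **Pendants:** the final pictures show all three hanging free, each with its hook tip visible in front of the plate.
- **Level:** the bar looked the same in two views 1.4 s apart, so it is at rest. I estimate its tilt at about +0.005 rad, right end slightly low.
- **How sure that is:** the estimates ranged from −0.001 to +0.005 rad, depending on the yaw I took for the stand. The camera calibration is only good to about 0.005 rad, so I did not trim further.
- **Robot and bystanders:** the arm is clear with no contact force. I never steered it near the jar, the mug or the tools, but I did not measure them again at the end.

**What went less smoothly**
- **Big pendant:** while lowering it I moved too far sideways for a moment. That pushed the plate sideways on the hook with about 3 N; I shifted it back before going on.
- **Small pendant:** the arm reached a joint limit at the pick, so I used a smaller tool tilt there.

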